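Fit a snap ring on an axle stub with ring pliers

TASK

Take the steel axle stub out of the sloped rest and stand it upright in the bore of the socket block, pushed fully home, and let go of it. Then take the snap-ring pliers from their stand by the handles, squeeze them so that the ring on their tips is fully spread, and from above slide the spread ring down over the upright axle, centred and level, until it is at the groove. The program finishes while holding: keep the ring spread around the groove, held by the pliers alone and clear of the axle, do not let go and do not lower the pliers onto anything; leave the cartridge, jar and carton alone.

Things in the scene. Friction and masses are not known exactly. Their poses are not given: they have to be found in the camera images.
- axle_mid (a point): Centre (half-way up, on the axis) of the loose steel axle stub; z runs along the axle, foot to head. 13 mm above the collar's underside, 43 mm below the head. At the start the foot is in the sloped rest, the collar on its face, and the shaft points up and back towards the robot, about 20 degrees off vertical. Grip the shaft's free upper 33 mm, approaching down the axle's axis.
- axle: The axle stub, about 0.24 kg, 86 mm long; origin under the foot, z to the head. From the foot up: foot 18 mm in diameter, 30 mm long, chamfered; collar 32 mm in diameter, 6 mm thick; shaft 22 mm in diameter, 50 mm long, chamfered top, with a groove 5 mm wide.
- groove (a point): Middle of the axle's groove, on the axle's axis: 7 mm above axle_mid towards the head, 14 mm above the collar's top face, 36 mm below the head. Axes as the axle's.
- rest_mouth (a point): Middle of the bore's mouth on the face of the sloped rest, a fixed grey plastic block (face 50 x 60 mm) on a foot plate 100 x 80 mm; 52 mm above the work surface. z up, x and y as the rest: the axle leans in its x-z plane, its head towards -x. Bore 20 mm wide, 20 degrees off vertical.
- socket_mouth (a point): Middle of the bore's mouth on the flat top of the fixed aluminium socket block (64 x 64 mm, top 40 mm above the work surface, foot plate 100 x 84 mm). z up. Bore vertical, 21 mm wide, 34 mm deep, chamfered 2 mm. With the axle fully home its collar rests on this face: axle_mid is then 13 mm and the groove 20 mm above this point.
- pliers_grip (a point): Point midway between the pliers' two black handles, at the height to grip. z up along the pliers, y from handle to handle (squeeze along it), x to the side of the ring. Each handle is a bar 14 mm wide (x), 9 mm thick (y), from 44 mm below to 32 mm above this point. Over their outsides: 44 mm here (48 at the top) when relaxed; 34 mm and parallel when fully squeezed.
- pliers: The loose snap-ring pliers, 0.21 kg, handles up, tips down; origin on the pivot, 70 mm below pliers_grip; axes as there. About 7 N on each handle at pliers_grip squeezes them to their own stop; a firmer grip does no harm. A cross bar below the handles (66 mm along y, 12 mm high, its underside 62 mm below pliers_grip) hangs on the stand.
- ring_center (a point): Centre of the snap ring, a C of dark wire 3.2 mm thick held on the pliers' tips; 15.6 mm to +x of the pliers' middle, 140 mm below pliers_grip, same axes (z square to the ring). Relaxed: a narrow oval, 19 mm inside, too tight for the 22 mm shaft. Fully spread: round, 29 mm inside, 36 mm outside. Tips stand at its -x side, clear of the shaft; 50 mm free height above the ring.
- lever_left (a joint): Swing of each of the pliers' two sprung levers (both move alike): 0 with the ring relaxed, 0.072 rad when squeezed to the stop, the ring fully spread.
- stand: Fixed pale wooden pliers stand: foot plate 110 x 110 mm, origin under its middle, z up, x and y as the pliers at the start. Two posts at y = +-31 mm, 46 mm apart inside, carry the pliers' cross bar 108 mm above the surface in notches whose lips reach 114 mm. The ring hangs between and in front of them, 30 mm above the surface; pliers and ring, spread too, pass freely straight up.
- cartridge: Bystander: white plastic filter cartridge standing on the desk, 60 mm in diameter, 88 mm high, origin under its middle.
- jar: Bystander: clear jar with a black lid, 56 mm in diameter, 60 mm high, origin under its middle.
- carton: Bystander: small cardboard carton, 70 x 100 x 45 mm, origin under its middle.

How it is judged:
By the outcome, as a careful person would: the job done as asked, in the order asked, and still so for the second after the job is handed in, while the arm keeps its last pose, push and grip.
It also fails if it takes over 72 s, if anything falls off the work surface, if the arm or the gripper's body presses on something with over 40 N, if the wrist force passes 120 N, or if a joint passes its speed limit or range.

ROBOT

A 7-joint arm with a two-finger parallel gripper is mounted at the origin on the work surface. World frame = base frame: x ahead of the robot, y to its left, z up, the work surface at z = 0. Lengths are in m, angles in rad, forces in N, time in s.
With the tool pointing down it reaches from about 0.4 to 0.875 m from the base axis. Payload 19.3 kg.
Tool frame: the origin (TCP) lies at the very end of the fingers, on their centre line; the grasp point (between the pads) lies 19 mm behind it; x points along the fingers, y is the direction in which the jaws open and shut, and the axes are right-handed (so a half turn about x gives the same grasp; the last joint's range is limited). The gripper opens to 85 mm and grips with 20 to 120 N. Pads are 22 mm wide; open, the fingers measure 114 mm over their backs; the gripper's body (76 mm by 85 mm) begins 54 mm behind the grasp point. The pads swing forward as they close: fully open they stand 13 mm farther back than shut.
Start: joints at [-1.298, 0.521, -0.036, 1.599, 0.021, 1.021, -0.113], TCP at [0.21, 0.589, 0.231] pointing down, gripper open.
Joint ranges: [-2.91, 2.91], [-0.3, 2.13], [-1.5, 1.42], [0.17, 2.43], [-1.26, 4.41], [0.16, 1.93], [-2.52, 2.52]. Speed limits (rad/s): [1.89, 1.89, 2.39, 2.39, 3.01, 3.01, 3.01].

INTERFACE

Orientations are given as [roll, pitch, yaw] about the fixed x, y, z axes, in that order (R = Rz(yaw) Ry(pitch) Rx(roll)).
In Python, from workcell import bot, grab_frame, job_done gives the robot as it stands.
- The arm moves only by the shell command python3 -m pendant 'ROWS' [OPENING] [FORCE]. ROWS is JSON, a list of rows, each a list of 4 numbers: the shift along the tool's x, y, z in mm, then the turn about the tool's x in degrees. A call has 1 to 12 rows; each row shifts and turns the commanded pose from where the row before left it, along the tool's axes as they then stand; what a row does not reach is not made up. A row lasts 1/8 s, in which the tool goes at most 62.5 mm and 10.7 degrees, less where a joint would pass 70% of its speed; a pose out of reach is approached as far as the arm can. A call is refused whole if a number of a shift passes 62.5 or a number of a turn 10.7, either way. A call with a gripper value outside its range is refused whole. OPENING is the opening, from -1 (shut) to 1 (fully open), set as the call begins (- or left out, the last holds). The fingers move at their own pace and stop on an object; FORCE is the grip in N (left out, the last holds). Time passes only in rows, so rows that do not move let the fingers close. It gives the time, the measured TCP pose, the force and the opening at its end, in the units of the state.
- bot.observe(): the state, without advancing time (a new reading comes with each control period).
- grab_frame(name): name is "scene" or "side" or "wrist"; returns a dict with "img" (480x640x3 uint8, red, green, blue), "fovy" (degrees; the focal length in pixels is half the picture's height over the tangent of half this angle, whatever the lens; pixels are square), "cx", "cy" (the principal point, pixels), "R" (3x3) and "t" (3): a world point X has camera coordinates R X + t. Camera axes: x right, y down, z forward; pixel columns grow to the right and rows downward; lengths in m; the calibration is good to about 2 mm. A picture is of the moment at which its call begins. There is no depth.
- job_done(): hands the job in, once; it reports no verdict.
The state is a dict: "clock": time; "qpos": joint angles; "qd": joint speeds; "joint_efforts": joint torques, N m; "position": TCP position; "tool_rot": TCP orientation; "force": force on the tool from outside, world axes, zero at the start; "moment": the same for the moment, N m; "grip_width": finger opening in m.
Only numpy, scipy, OpenCV 4.12 (cv2) and the standard library are available. Lean on these libraries where they do the work, as an engineer would, in place of code of your own. Each camera call takes 0.05 s, during which the arm holds its last target.

## Working session

There is one attempt and no reset: what is moved stays moved. The work goes in short steps, Python scripts to look and compute and a shell command to move; the robot and the scene stay as the last step left them, time stands still between calls to the robot, and variables do not carry over. Pictures are saved under pics/ and viewed, and the job is handed in when it is done.

```bash
ls; mkdir -p pics; python3 - <<'E'
from workcell import bot, grab_frame
import cv2,json
print(bot.observe())
for n in ["scene","side","wrist"]:
    f=grab_frame(n); cv2.imwrite(f"pics/{n}0.png",f["img"][:,:,::-1]); print(n,f["fovy"],f["cx"],f["cy"],f["R"],f["t"])
E
```

```text
pics
{'clock': 0.0, 'qpos': array([-1.29820191,  0.521997  , -0.03629148,  1.59998191,  0.0212007 ,
        1.02110661, -0.11280095]), 'qd': array([-0.00019341, -0.00086727,  0.00173807,  0.00146358, -0.00328107,
       -0.00087348, -0.00051209]), 'joint_efforts': array([ 4.60644624e-04, -9.27085161e+01,  1.97961800e+00, -3.69936347e+01,
        1.76657620e-02,  7.85361277e-03,  3.87069917e-06]), 'position': array([0.21001953, 0.58831024, 0.23074608]), 'tool_rot': array([-1.48280424,  1.56968829, -1.82564083]), 'force': array([-0.68248676,  0.39385516, -0.06276732]), 'moment': array([-0.03539127, -0.01957246, -0.00354692]), 'grip_width': 0.08579470272676945}
scene 51.5956220994265 319.8046099032508 243.69913787300436 [[ 0.08028531  0.99662262  0.01725179]
 [ 0.80660779 -0.0547904  -0.58854217]
 [-0.58560921  0.06116672 -0.80828243]] [-0.13159806 -0.34958921  1.63787039]
side 54.90632161713384 325.36873393510723 239.7117199490476 [[ 0.88786554 -0.4597513   0.01798688]
 [-0.263938   -0.54095578 -0.79856345]
 [ 0.37687069  0.70426955 -0.60164183]] [-0.45588124  0.28019582  0.79220863]
wrist 58.04933628432486 326.2679863787107 235.90217793232824 [[ 0.33563031  0.94199194 -0.00186448]
 [ 0.90624343 -0.3223518   0.27351811]
 [ 0.25705083 -0.09349064 -0.96186505]] [-0.62338766 -0.03588126  0.3793939 ]
```

View pics/scene0.png

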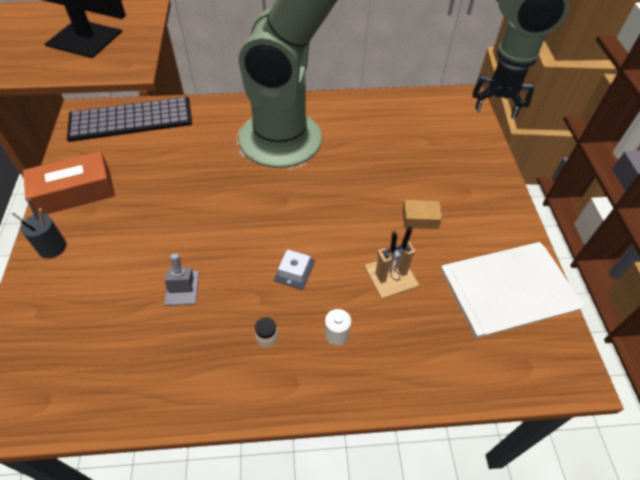

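View pics/side0.png

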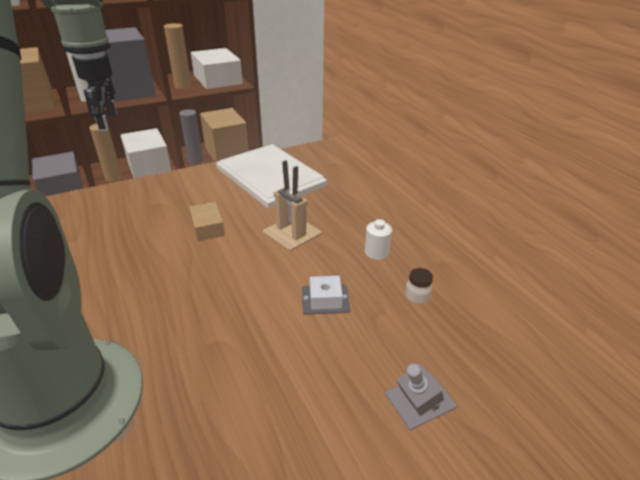

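View pics/wrist0.png

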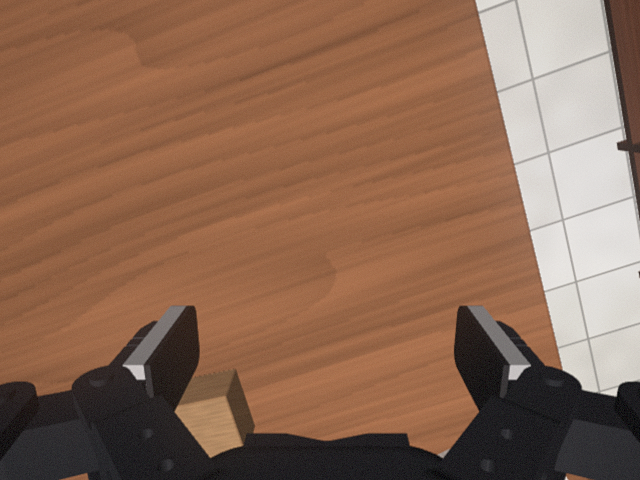

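```bash
cat > h.py <<'E'
import numpy as np, cv2
from workcell import bot, grab_frame
def K(f):
    fl=240/np.tan(np.radians(f["fovy"])/2); return fl
def ray(f,u,v):
    d=np.array([(u-f["cx"])/K(f),(v-f["cy"])/K(f),1.]); R=np.array(f["R"]);t=np.array(f["t"])
    return -R.T@t, R.T@d
def onz(f,u,v,z):
    c,d=ray(f,u,v); return c+d*(z-c[2])/d[2]
def tri(obs):
    A=np.zeros((3,3));b=np.zeros(3)
    for f,u,v in obs:
        c,d=ray(f,u,v); d=d/np.linalg.norm(d);P=np.eye(3)-np.outer(d,d);A+=P;b+=P@c
    X=np.linalg.solve(A,b)
    return X,[np.round(np.array(proj(f,X))-[u,v],1) for f,u,v in obs]
def proj(f,X):
    p=np.array(f["R"])@np.array(X)+np.array(f["t"]); k=K(f)
    return f["cx"]+k*p[0]/p[2], f["cy"]+k*p[1]/p[2]
def save(f,name,x0=0,y0=0,w=640,h=480,s=1):
    im=f["img"][y0:y0+h,x0:x0+w,::-1]
    cv2.imwrite("pics/"+name,cv2.resize(im,None,fx=s,fy=s,interpolation=cv2.INTER_CUBIC))
E
python3 - <<'E'
from h import *
import pickle
S=grab_frame("scene");D=grab_frame("side");pickle.dump((S,D),open("f0.pkl","wb"))
a=[(S,140,230,80,80),(S,260,230,80,80),(S,350,210,80,100),(D,370,350,100,80),(D,280,260,100,80),(D,240,150,100,100)]
t=[cv2.resize(f["img"][y:y+h,x:x+w,::-1],(266,266*h//w),interpolation=cv2.INTER_CUBIC) for f,x,y,w,h in a]
H=340
t=[cv2.copyMakeBorder(i,0,max(0,300-i.shape[0]),0,0,cv2.BORDER_CONSTANT)[:300] for i in t]
cv2.imwrite("pics/m0.png",np.vstack([np.hstack(t[:3]),np.hstack(t[3:])]))
E
```

```text
(no output)
```

View pics/m0.png

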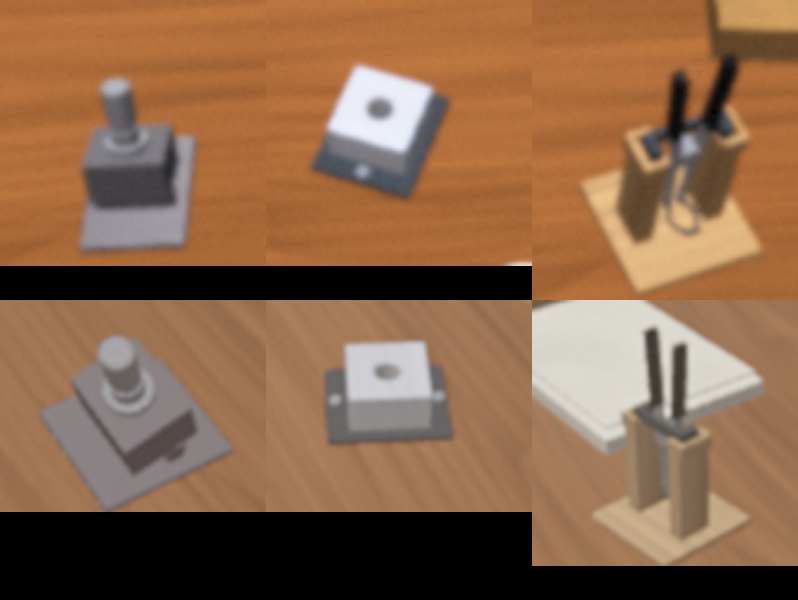

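```bash
python3 - <<'E'
from h import *
import pickle
np.set_printoptions(precision=4,suppress=True)
S,D=pickle.load(open("f0.pkl","rb"))
for n,a,b in [("head",(175.2,255.6),(414,369.5)),("collar",(177.9,272.1),(418.1,384.6)),("sock",(294.3,262.8),(325.5,287)),
 ("hL-L",(394.2,232.6),(285.1,162)),("hR-R",(409.5,228),(295.6,167.7)),("hL-R",(394.2,232.6),(295.6,167.7)),("hR-L",(409.5,228),(285.1,162))]:
    print(n,*tri([(S,*a),(D,*b)]))
print("sock z.04",onz(S,294.3,262.8,.04),onz(D,325.5,287,.04))
for p in [(365,265),(381.9,297.5),(419.2,285.2)]: print("standS",onz(S,*p,.005))
for p in [(262.9,231.2),(289.2,249.6),(321.6,232.3)]: print("standD",onz(D,*p,.005))
# rest plate corners: scene tile1 and side
for p in [(82,248),(183,243),(194,137)]: print("restS",onz(S,140+p[0]/3.325,230+p[1]/3.325,.003))
for p in [(40,112),(104,208),(231,148)]: print("restD",onz(D,370+p[0]/2.66,350+p[1]/2.66,.003))
E
```

```text
head [ 0.5277 -0.2728  0.103 ] [array([-0.6,  0.4]), array([-0.9, -0.5])]
collar [ 0.5441 -0.2742  0.0542] [array([-0.2,  0.2]), array([-0.4, -0.2])]
sock [0.5242 0.0219 0.0369] [array([-0.1,  0.1]), array([-0.1, -0.1])]
hL-L [0.5535 0.2662 0.2021] [array([ 2.9, -4.5]), array([4.2, 3.5])]
hR-R [0.5655 0.2857 0.1958] [array([-3.7,  5.3]), array([-4.9, -4.3])]
hL-R [0.5646 0.2574 0.1988] [array([-0.2,  0.3]), array([-0.3, -0.2])]
hR-L [0.5541 0.2954 0.1985] [array([-0.4,  0.6]), array([-0.5, -0.4])]
sock z.04 [0.526 0.022 0.04 ] [0.5227 0.0188 0.04  ]
standS [0.5228 0.2123 0.005 ]
standS [0.6258 0.2424 0.005 ]
standS [0.5959 0.3463 0.005 ]
standD [0.4925 0.3109 0.005 ]
standD [0.5225 0.2108 0.005 ]
standD [0.6268 0.2402 0.005 ]
restS [ 0.6062 -0.3123  0.003 ]
restS [ 0.6072 -0.236   0.003 ]
restS [ 0.5105 -0.2337  0.003 ]
restD [ 0.511  -0.2345  0.003 ]
restD [ 0.5085 -0.3104  0.003 ]
restD [ 0.6073 -0.3131  0.003 ]
```

```bash
cat >> h.py <<'E'
from scipy.spatial.transform import Rotation as Ro
np.set_printoptions(precision=4,suppress=True)
def st():
    o=bot.observe(); return o,Ro.from_euler("xyz",o["tool_rot"]).as_matrix()
def go(X,yaw=None):
    """tool-axis mm shift needed to bring TCP to X; turn (deg about tool x) to put tool y along yaw-rotated world y"""
    o,R=st(); d=R.T@(np.array(X)-o["position"])*1000
    print("clock %.2f"%o["clock"],"tcp",o["position"],"F",o["force"],"w %.4f"%o["grip_width"])
    print("tool y",R[:,1],"z",R[:,2],"x",R[:,0]); print("shift mm",d.round(1))
    if yaw is not None:
        a=np.radians(yaw); y=np.array([-np.sin(a),np.cos(a),0])
        for s in (1,-1): 
            v=R.T@(s*y); print("turn",np.degrees(np.arctan2(v[2],v[1])).round(2))
E
python3 - <<'E'
from h import *
go([0.535,-0.273,0.24],-1); print(bot.observe()["qpos"])
E
```

```text
clock 0.25 tcp [0.2101 0.5885 0.231 ] F [-1.0583  0.3071  0.0921] w 0.0855
tool y [ 0.3362  0.9418 -0.0005] z [ 0.9418 -0.3362  0.0001] x [-0.0001 -0.0005 -1.    ]
shift mm [  -8.6 -702.1  595.6]
turn -18.64
turn 161.36
[-1.2982  0.5217 -0.0363  1.5997  0.0212  1.0211 -0.1128]
```

```bash
python3 -m pendant '[[-20,0,60,-9.3],[-20,0,60,-9.3],[0,-50,30,0],[0,-55,30,0],[0,-55,30,0],[0,-60,30,0],[0,-60,20,0],[0,-60,20,0],[0,-60,20,0],[0,-60,10,0],[0,-60,10,0],[0,-60,0,0]]' 1; python3 - <<'E'
from h import *
go([0.535,-0.273,0.24],-1)
E
```

```text
clock: 1.75
position: [0.5111, -0.021, 0.2709]
tool_rot: [-0.058, 1.57, -0.076]
force: [0.7, -0.6, -0.0]
grip_width: 0.0851
clock 1.75 tcp [ 0.5111 -0.021   0.2709] F [ 0.7378 -0.5511 -0.0478] w 0.0851
tool y [ 0.0183  0.9998 -0.    ] z [ 0.9998 -0.0183  0.0004] x [ 0.0004 -0.     -1.    ]
shift mm [  30.9 -251.5   28.5]
turn -0.05
turn 179.95
```

```bash
python3 -m pendant '[[0,-55,5,0],[0,-60,5,0],[0,-60,5,0],[0,-50,5,0],[0,-27,0,0],[0,0,0,0]]'; python3 - <<'E'
from h import *
f=grab_frame("wrist"); save(f,"w1.png"); import pickle; pickle.dump(f,open("w1.pkl","wb"))
print(-np.array(f["R"]).T@f["t"],f["R"])
go([0.535,-0.273,0.24],-1)
E
```

```text
clock: 2.5
position: [0.5256, -0.2735, 0.2705]
tool_rot: [-2.338, 1.57, -2.359]
force: [0.4, 1.3, -0.2]
grip_width: 0.0855
[ 0.4558 -0.2726  0.4133] [[ 0.0209  0.9998 -0.0012]
 [ 0.9619 -0.0197  0.2726]
 [ 0.2725 -0.0069 -0.9621]]
clock 2.55 tcp [ 0.526  -0.2718  0.2706] F [-0.1733  0.94    0.1074] w 0.0857
tool y [0.0195 0.9998 0.0001] z [ 0.9998 -0.0195 -0.0005] x [-0.0005  0.0001 -1.    ]
shift mm [30.6 -1.1  9. ]
turn -0.12
turn 179.88
```

View pics/w1.png

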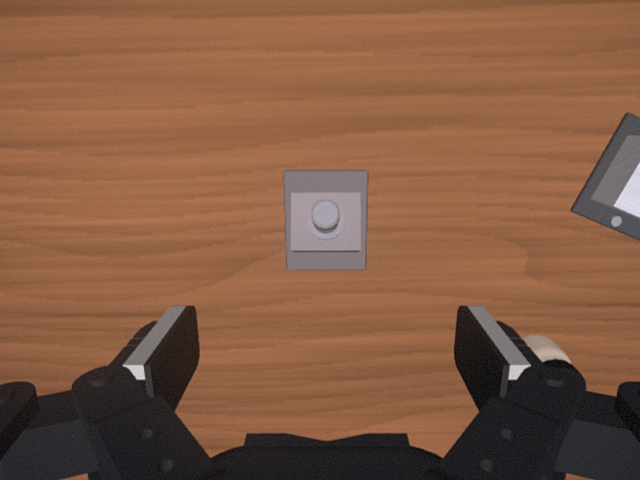

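```bash
python3 - <<'E'
from h import *
import pickle
f=pickle.load(open("w1.pkl","rb"))
save(f,"w1c.png",270,150,120,130,4.5)
print("head",onz(f,326,213,.1046))
for p in [(284,170.5),(367.5,170.5),(366,269.5),(286.5,270)]: print(onz(f,*p,.004))
E
```

```text
head [ 0.5259 -0.2746  0.1046]
[ 0.5068 -0.3141  0.004 ]
[ 0.5085 -0.2353  0.004 ]
[ 0.6077 -0.2363  0.004 ]
[ 0.6066 -0.3163  0.004 ]
```

View pics/w1c.png

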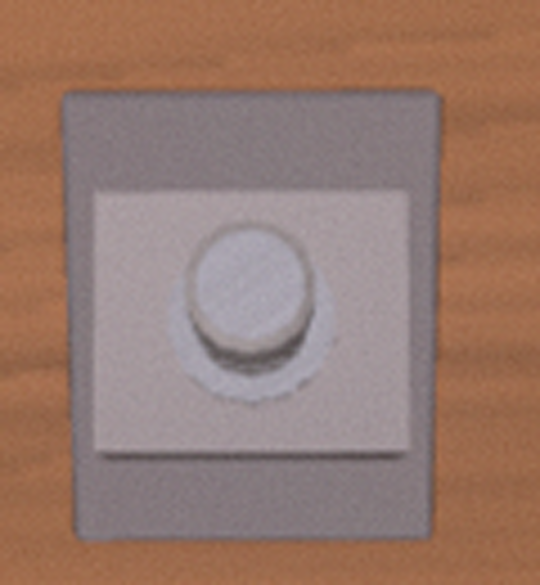

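```bash
python3 -m pendant '[[40,-1,3,0],[50,0,2,0],[45,0,0,0],[30,0,0,0],[0,0,0,0]]' 0.2; python3 - <<'E'
from h import *
for i in range(3): grab_frame("side"); go([0.532,-0.2745,0.071],-1)
f=grab_frame("wrist"); save(f,"w2.png",100,100,440,330,1.8)
E
```

```text
clock: 3.18
position: [0.5305, -0.2707, 0.1043]
tool_rot: [2.658, 1.567, 2.641]
force: [0.3, 0.6, 0.6]
grip_width: 0.0511
clock 3.23 tcp [ 0.5314 -0.2714  0.106 ] F [ 0.6279 -1.7607 -0.1991] w 0.0510
tool y [0.0172 0.9999 0.0006] z [ 0.9999 -0.0172 -0.0008] x [-0.0008  0.0006 -1.    ]
shift mm [35.  -3.1  0.7]
turn 0.02
turn -179.98
clock 3.27 tcp [ 0.5319 -0.2719  0.1069] F [-0.0958  0.8334  0.521 ] w 0.0514
tool y [ 0.0174  0.9998 -0.0001] z [ 0.9998 -0.0174  0.0008] x [ 0.0008 -0.0001 -1.    ]
shift mm [35.9 -2.6  0.1]
turn 0.0
turn -180.0
clock 3.33 tcp [ 0.5321 -0.2722  0.1074] F [ 0.1183 -0.7225  0.65  ] w 0.0514
tool y [ 0.0177  0.9998 -0.0005] z [ 0.9998 -0.0177  0.0018] x [ 0.0018 -0.0005 -1.    ]
shift mm [36.4 -2.3 -0.2]
turn -0.01
turn 179.99
```

View pics/w2.png

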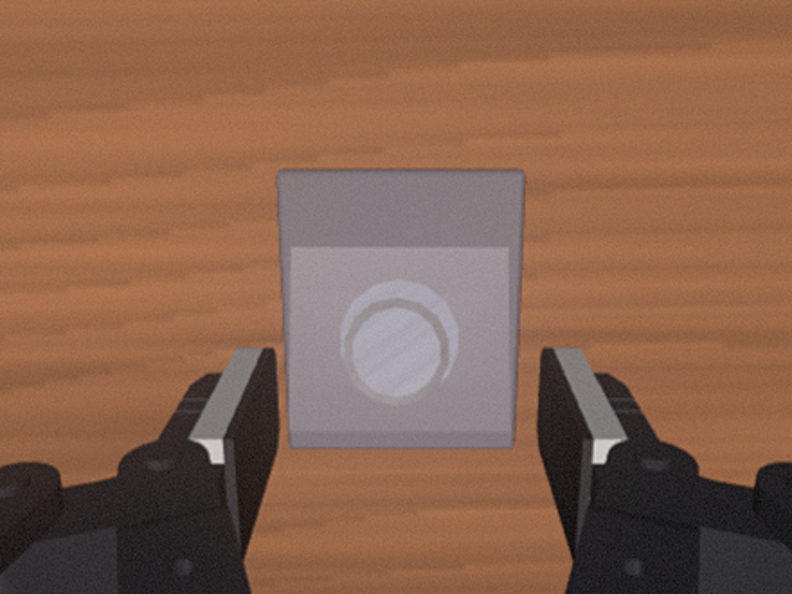

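```bash
python3 -m pendant '[[18,-1.5,0,0],[18,-0.5,0,0],[0,0,0,0],[0,0,0,0]]';  python3 -m pendant '[[0,0,0,0],[0,0,0,0],[0,0,0,0],[0,0,0,0],[0,0,0,0],[0,0,0,0]]' -1 40; python3 - <<'E'
from h import *
go([0.532,-0.2745,0.071],-1)
f=grab_frame("wrist"); save(f,"w3.png",100,100,440,330,1.8)
E
```

```text
clock: 3.88
position: [0.5312, -0.2744, 0.0698]
tool_rot: [2.965, 1.57, 2.946]
force: [0.0, 0.1, 0.2]
grip_width: 0.0512
clock: 4.62
position: [0.5315, -0.2746, 0.0704]
tool_rot: [-0.445, 1.57, -0.464]
force: [-0.8, 0.3, 6.2]
grip_width: 0.0209
clock 4.62 tcp [ 0.5315 -0.2746  0.0704] F [-0.8389  0.3095  6.2176] w 0.0209
tool y [ 0.0184  0.9998 -0.0004] z [ 0.9998 -0.0184  0.0008] x [ 0.0007 -0.0004 -1.    ]
shift mm [-0.6  0.1  0.5]
turn -0.05
turn 179.95
```

View pics/w3.png

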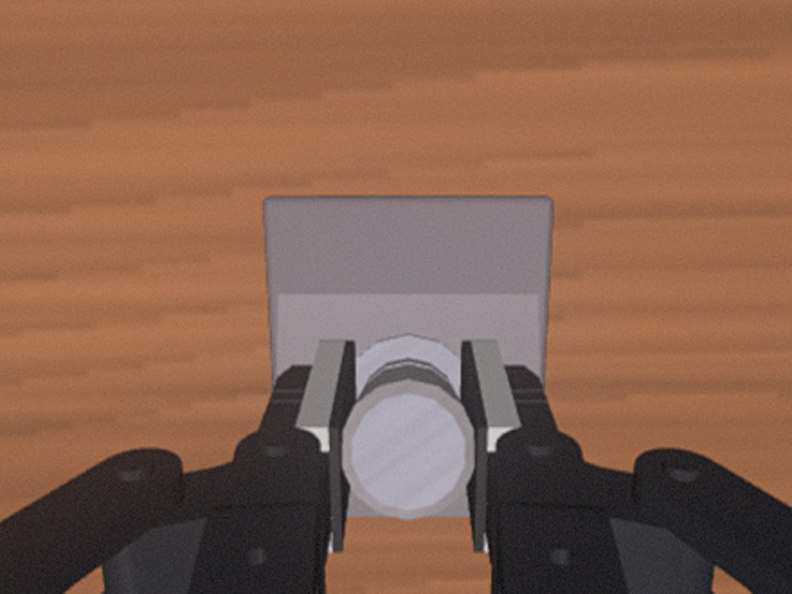

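```bash
python3 -m pendant '[[-4.7,0,-1.7,0],[-9.4,0,-3.4,0],[-9.4,0,-3.4,0],[-9.4,0,-3.4,0],[-9.4,0,-3.4,0],[-20,0,0,0],[-10,0,0,0],[0,0,0,0],[0,0,0,0]]'; python3 - <<'E'
from h import *
go([0.532,-0.2745,0.071],-1)
f=grab_frame("side"); save(f,"s4.png",340,280,160,160,3.7)
f=grab_frame("wrist"); save(f,"w4.png",100,100,440,330,1.8)
E
```

```text
clock: 5.8
position: [0.5157, -0.2739, 0.1416]
tool_rot: [2.782, 1.57, 2.763]
force: [-0.1, 0.3, -3.4]
grip_width: 0.0206
clock 5.80 tcp [ 0.5157 -0.2739  0.1416] F [-0.0649  0.3119 -3.3852] w 0.0206
tool y [0.0181 0.9998 0.0003] z [ 0.9998 -0.0181 -0.0007] x [-0.0007  0.0003 -1.    ]
shift mm [70.6 -0.3 16.4]
turn -0.04
turn 179.96
```

View pics/s4.png

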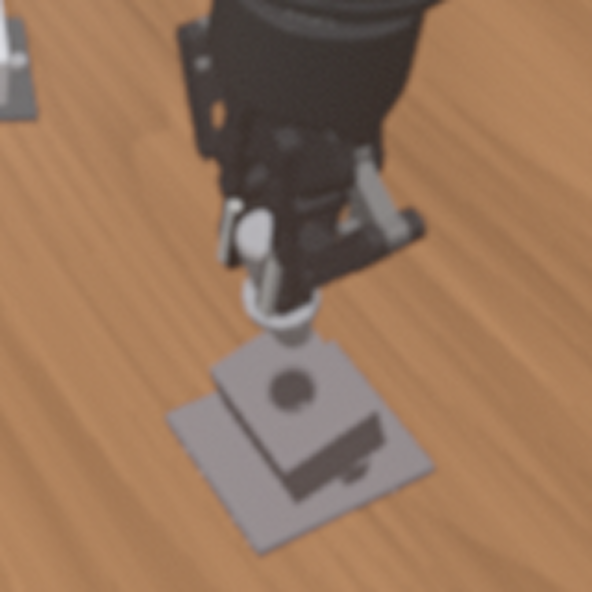

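View pics/w4.png

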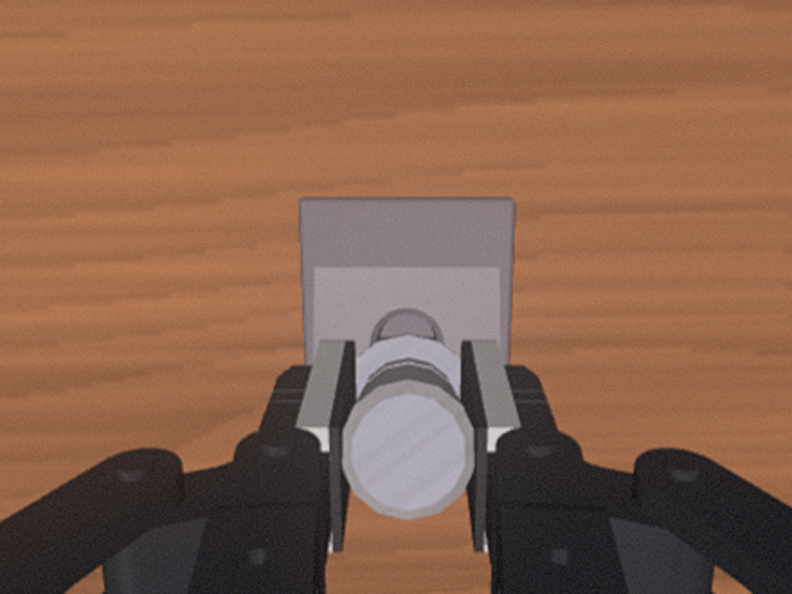

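```bash
python3 -m pendant '[[-10,40,2,0],[-9,60,2,0],[0,60,2,0],[0,50,2,0],[0,24,0,0],[0,0,0,0],[0,0,0,0]]'; python3 - <<'E'
from h import *
import pickle
f=grab_frame("wrist"); save(f,"w5.png"); pickle.dump(f,open("w5.pkl","wb"))
go([0.50,0.021,0.12],-1)
E
```

```text
clock: 6.78
position: [0.5281, -0.041, 0.1609]
tool_rot: [-2.354, 1.57, -2.373]
force: [-0.9, -0.7, -2.5]
grip_width: 0.0208
clock 6.83 tcp [ 0.5281 -0.0413  0.1609] F [-0.4439  0.2689 -2.4285] w 0.0210
tool y [ 0.0194  0.9998 -0.0005] z [ 0.9998 -0.0194 -0.0004] x [-0.0004 -0.0004 -1.    ]
shift mm [ 40.9  61.7 -29.2]
turn -0.11
turn 179.89
```

View pics/w5.png

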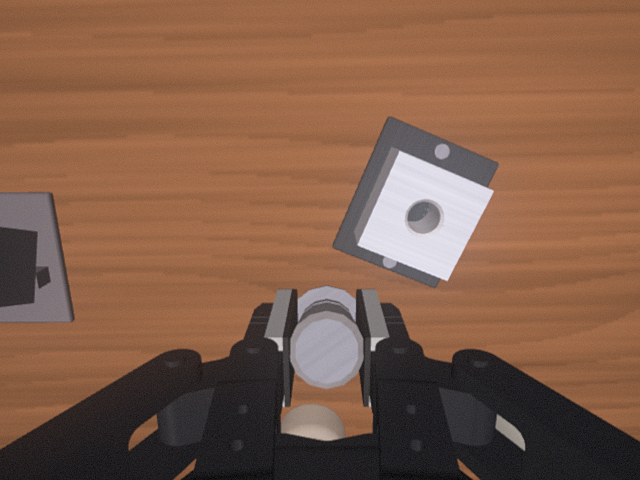

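```bash
python3 - <<'E'
from h import *
import pickle
f=pickle.load(open("w5.pkl","rb"))
im=f["img"][120:290,340:500]; hsv=cv2.cvtColor(im,cv2.COLOR_RGB2HSV)
m=((hsv[...,1]<60)&(hsv[...,2]>175)).astype(np.uint8)
cs,h=cv2.findContours(m,cv2.RETR_CCOMP,cv2.CHAIN_APPROX_NONE)
i=max(range(len(cs)),key=lambda k:cv2.contourArea(cs[k]))
r=cv2.minAreaRect(cs[i]); print(r,cv2.boxPoints(r)+[340,120])
for p in cv2.boxPoints(r)+[340,120]: print(onz(f,*p,.04))
print("mean",np.mean([onz(f,*p,.04) for p in cv2.boxPoints(r)+[340,120]],0))
for k in range(len(cs)):
    if h[0][k][3]==i and len(cs[k])>20:
        e=cv2.fitEllipse(cs[k]); c=(e[0][0]+340,e[0][1]+120); print("hole",c,e[1],onz(f,*c,.04))
E
```

```text
((83.82990264892578, 100.75773620605469), (103.05763244628906, 112.60189056396484), 23.96249008178711) [[353.8763 251.2784]
 [399.6083 148.3814]
 [493.7835 190.2371]
 [448.0515 293.134 ]]
[ 0.5436 -0.0245  0.04  ]
[0.4793 0.003  0.04  ]
[0.5057 0.0616 0.04  ]
[0.5736 0.0375 0.04  ]
mean [0.5255 0.0194 0.04  ]
hole (387.72897720336914, 261.3136444091797) (7.675957202911377, 8.448546409606934) [ 0.5508 -0.0027  0.04  ]
hole (423.1579895019531, 216.20360565185547) (33.563785552978516, 35.450965881347656) [0.5213 0.0189 0.04  ]
```

```bash
python3 - <<'E'
from h import *
import pickle
f=pickle.load(open("w5.pkl","rb"))
save(f,"w5c.png",260,270,140,120,5)
print(onz(f,326.5,349,.195)); c=np.array([.5231,-.0412,.195]); a=np.radians(20)
print(proj(f,c),proj(f,c+[.36*0+.05*np.sin(a),0,-.05*np.cos(a)]))
h=cv2.cvtColor(f["img"],cv2.COLOR_RGB2GRAY)[190:245,400:450]; cv2.imwrite("pics/w5h.png",cv2.resize(h,None,fx=10,fy=10,interpolation=cv2.INTER_CUBIC))
E
```

```text
[ 0.5223 -0.0416  0.195 ]
(np.float64(327.80890297790876), np.float64(351.64904967348247)) (np.float64(328.26598522301896), np.float64(327.2436832493661))
```

View pics/w5c.png

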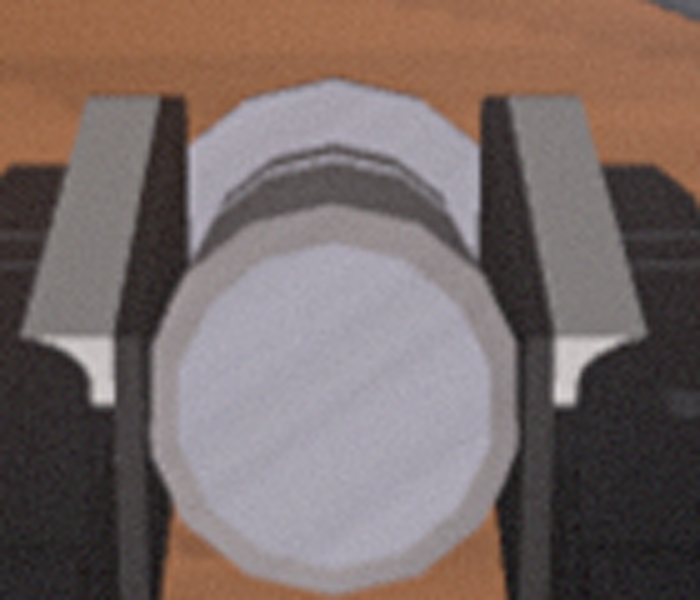

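View pics/w5h.png

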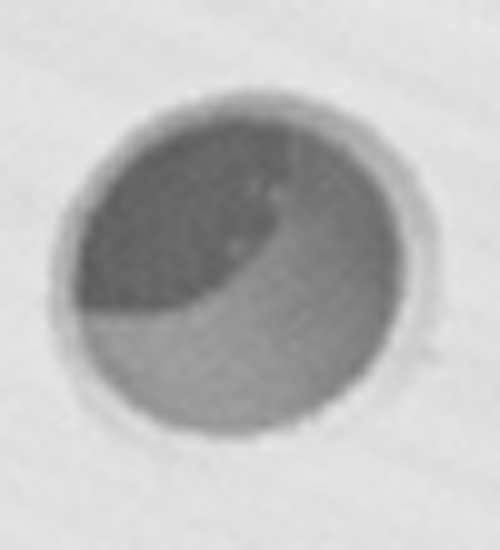

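```bash
python3 -m pendant '[[0,20,-10,0],[0,30,-15,0],[10,10.5,-5.5,0],[30,0,0,0],[20,0,0,0],[0,0,0,0],[0,0,0,0],[0,0,0,0]]'; python3 - <<'E'
from h import *
go([0.499,0.0197,0.0796],-1)
f=grab_frame("side"); save(f,"s6.png",260,200,140,140,4)
f=grab_frame("wrist"); save(f,"w6.png",200,160,250,240,2.4)
E
```

```text
clock: 7.82
position: [0.4993, 0.0205, 0.1019]
tool_rot: [0.122, 1.57, 0.103]
force: [-0.0, -0.0, -2.5]
grip_width: 0.0206
clock 7.83 tcp [0.4993 0.0205 0.1019] F [-0.0314 -0.0195 -2.5314] w 0.0206
tool y [0.0187 0.9998 0.0001] z [ 0.9998 -0.0187  0.0012] x [ 0.0012  0.0001 -1.    ]
shift mm [22.3 -0.8 -0.3]
turn -0.07
turn 179.93
```

View pics/s6.png

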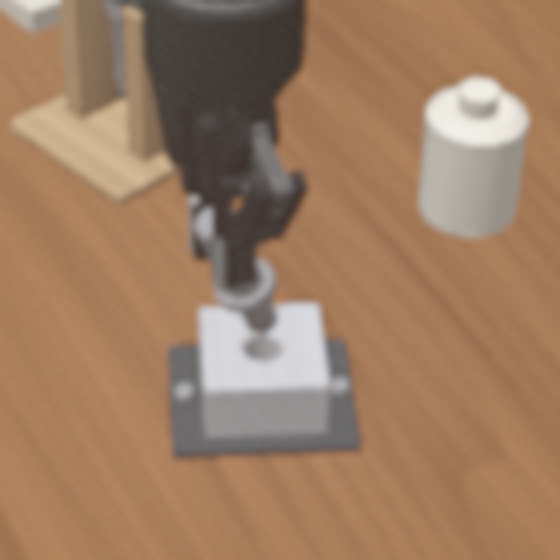

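View pics/w6.png

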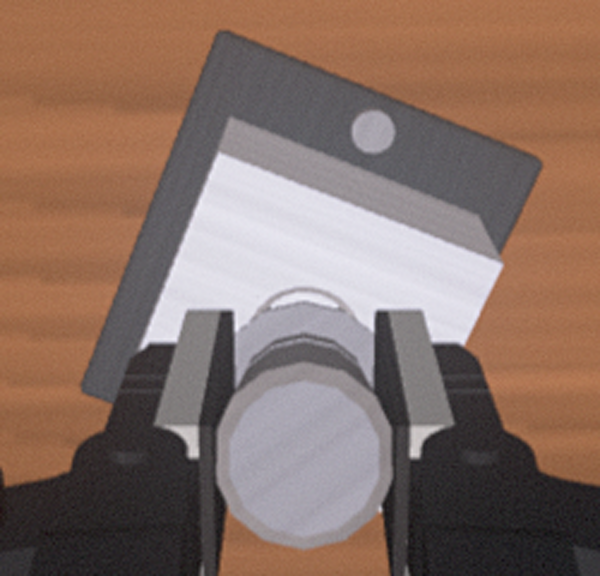

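```bash
python3 -m pendant '[[8,-0.5,0,0],[6,0,0,0],[2,0,0,0],[0,0,0,0]]' - 30; python3 -m pendant '[[3,0,0,0],[2,0,0,0],[0,0,0,0]]'; python3 - <<'E'
from h import *
go([0.499,0.0197,0.0796],-1)
f=grab_frame("side"); save(f,"s7.png",280,240,80,80,7)
f=grab_frame("scene"); save(f,"c7.png",260,210,80,80,7)
E
```

```text
clock: 8.43
position: [0.4987, 0.0202, 0.0849]
tool_rot: [-2.862, 1.57, -2.88]
force: [-0.0, -0.7, -2.1]
grip_width: 0.0206
clock: 8.8
position: [0.4992, 0.0203, 0.0802]
tool_rot: [0.136, 1.57, 0.118]
force: [2.5, 1.0, -2.5]
grip_width: 0.0212
clock 8.80 tcp [0.4992 0.0203 0.0802] F [ 2.5392  0.9701 -2.514 ] w 0.0212
tool y [0.0182 0.9998 0.0001] z [ 0.9998 -0.0182  0.0008] x [ 0.0008  0.0001 -1.    ]
shift mm [ 0.6 -0.6 -0.2]
turn -0.05
turn 179.95
```

View pics/s7.png

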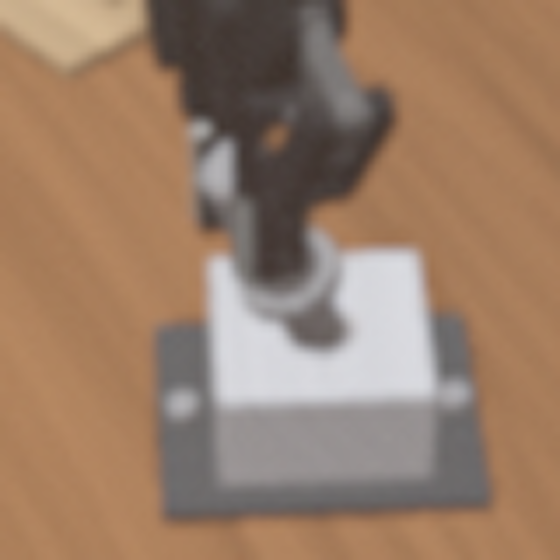

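View pics/c7.png

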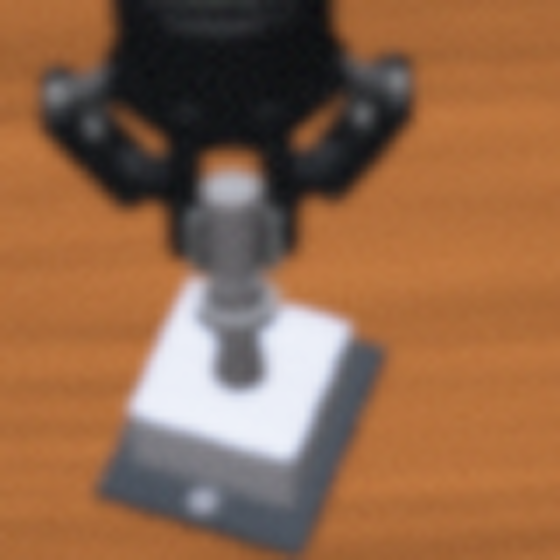

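```bash
python3 -m pendant '[[-0.7,0,3.2,0],[-0.6,0,3.2,0],[0,0,0,0]]'; python3 -m pendant '[[-0.2,0,3,0],[0,0,3,0],[0,0,0,0],[0,0,0,0]]'; python3 - <<'E'
from h import *
go([0.5235,0.0197,0.0796],-1)
f=grab_frame("scene"); save(f,"c8.png",260,210,80,80,7)
f=grab_frame("wrist"); save(f,"w8.png",200,160,250,240,2.4)
E
```

```text
clock: 9.28
position: [0.5039, 0.0201, 0.0812]
tool_rot: [-3.074, 1.568, -3.092]
force: [-6.8, 0.8, 1.4]
grip_width: 0.0209
clock: 9.78
position: [0.5097, 0.0201, 0.0812]
tool_rot: [-3.094, 1.567, -3.112]
force: [-5.1, 1.2, -0.0]
grip_width: 0.0209
clock 9.78 tcp [0.5097 0.0201 0.0812] F [-5.1253  1.2316 -0.0057] w 0.0209
tool y [ 0.0181  0.9998 -0.0002] z [ 0.9998 -0.0181 -0.0034] x [-0.0034 -0.0001 -1.    ]
shift mm [ 1.6 -0.1 13.8]
turn -0.04
turn 179.96
```

View pics/w8.png

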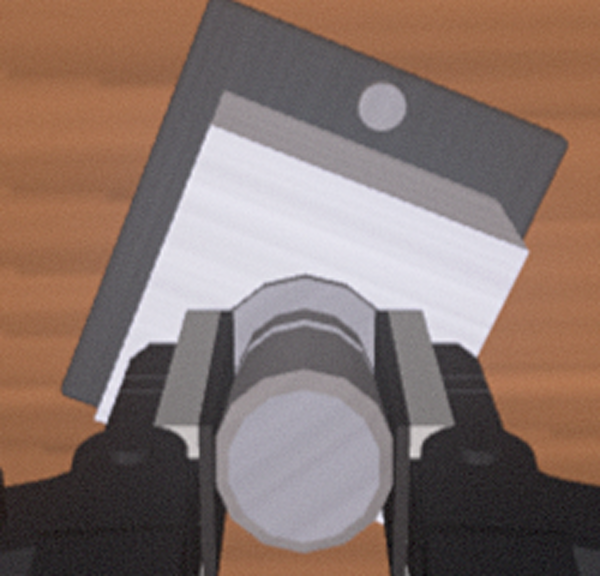

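View pics/c8.png

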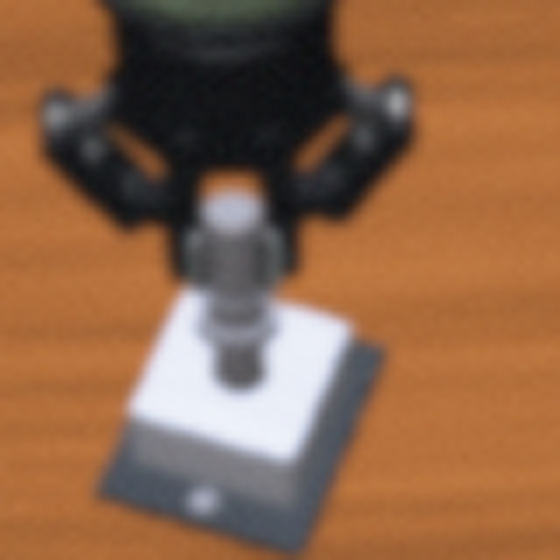

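```bash
python3 -m pendant '[[0.3,0,3,0],[0.4,0,3,0],[0.5,0,3,0],[0.5,0,3,0],[0,0,1,0],[0,0,0,0]]'; python3 - <<'E'
from h import *
go([0.5225,0.0197,0.0796],-1)
f=grab_frame("scene"); save(f,"c9.png",260,210,80,80,7)
f=grab_frame("wrist"); save(f,"w9.png",200,160,250,240,2.4)
E
```

```text
clock: 10.62
position: [0.5226, 0.0198, 0.0795]
tool_rot: [-3.099, 1.567, -3.117]
force: [-6.3, 1.9, 0.9]
grip_width: 0.0203
clock 10.62 tcp [0.5226 0.0198 0.0795] F [-6.3335  1.9121  0.9058] w 0.0203
tool y [ 0.0181  0.9998 -0.0002] z [ 0.9998 -0.0181 -0.0037] x [-0.0037 -0.0001 -1.    ]
shift mm [-0.1 -0.1 -0.1]
turn -0.04
turn 179.96
```

View pics/w9.png

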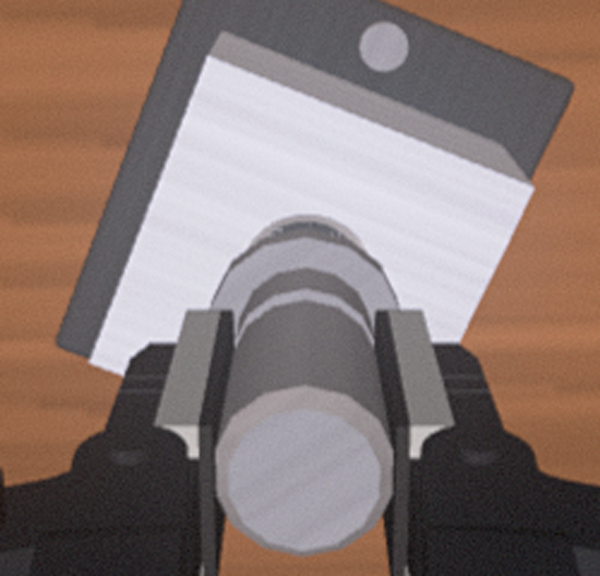

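View pics/c9.png

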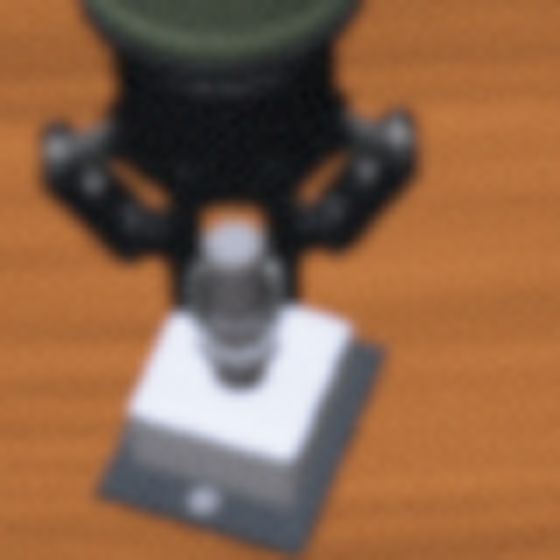

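```bash
python3 -m pendant '[[3,0,0.5,0],[3,0,0,0],[0,0,0,0]]';python3 -m pendant '[[3,0,0,0],[3,0,0,0],[0,0,0,0]]'; python3 - <<'E'
from h import *
go([0.5225,0.0197,0.061],-1)
f=grab_frame("wrist"); save(f,"w10.png",200,160,250,240,2.4)
E
```

```text
clock: 11.1
position: [0.523, 0.0198, 0.0733]
tool_rot: [-3.089, 1.567, -3.107]
force: [-5.1, 1.1, -3.8]
grip_width: 0.021
clock: 11.48
position: [0.523, 0.0199, 0.0673]
tool_rot: [-3.093, 1.567, -3.111]
force: [-5.5, 1.0, -3.8]
grip_width: 0.0206
clock 11.47 tcp [0.523  0.0199 0.0673] F [-5.4926  1.0437 -3.7923] w 0.0206
tool y [ 0.018   0.9998 -0.0002] z [ 0.9998 -0.018  -0.0039] x [-0.0039 -0.0001 -1.    ]
shift mm [ 6.3 -0.2 -0.5]
turn -0.03
turn 179.97
```

View pics/w10.png

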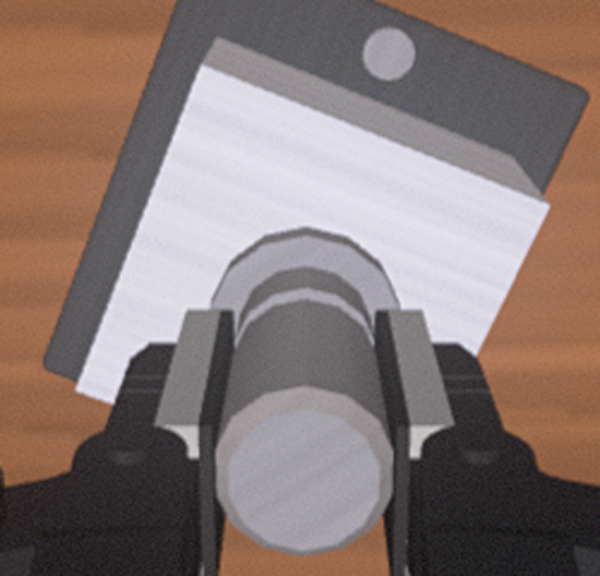

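Going in well. Continue to the collar seat.

```bash
python3 -m pendant '[[3,0,0,0],[2,0,0,0],[0,0,0,0]]';python3 -m pendant '[[1.5,0,0,0],[1,0,0,0],[0,0,0,0]]'; python3 - <<'E'
from h import *
go([0.5225,0.0197,0.061],-1)
f=grab_frame("wrist"); save(f,"w11.png",200,160,250,240,2.4)
f=grab_frame("side"); save(f,"s11.png",280,220,80,80,7)
E
```

```text
clock: 11.9
position: [0.5231, 0.0199, 0.0623]
tool_rot: [-3.103, 1.567, -3.121]
force: [-6.1, 1.1, -3.5]
grip_width: 0.0204
clock: 12.28
position: [0.5237, 0.0198, 0.0605]
tool_rot: [3.141, 1.568, 3.123]
force: [-6.0, 0.3, 8.2]
grip_width: 0.0206
clock 12.28 tcp [0.5237 0.0198 0.0605] F [-6.0106  0.2827  8.1774] w 0.0206
tool y [0.0182 0.9998 0.    ] z [ 0.9998 -0.0182 -0.0023] x [-0.0023  0.     -1.    ]
shift mm [-0.5 -0.1 -1.2]
turn -0.04
turn 179.96
```

View pics/w11.png

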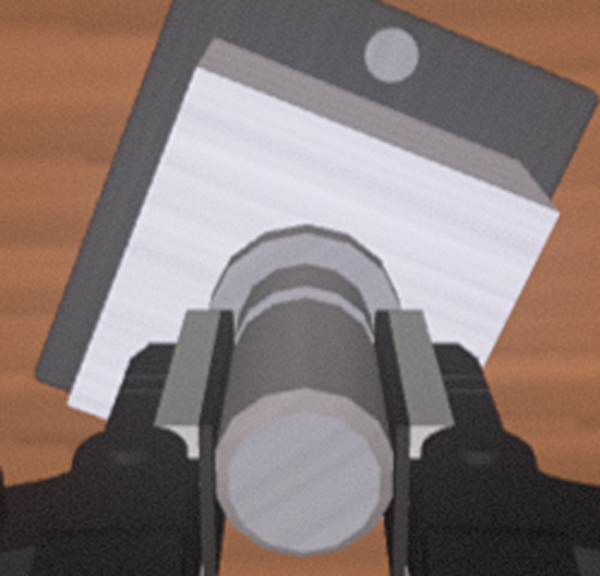

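View pics/s11.png

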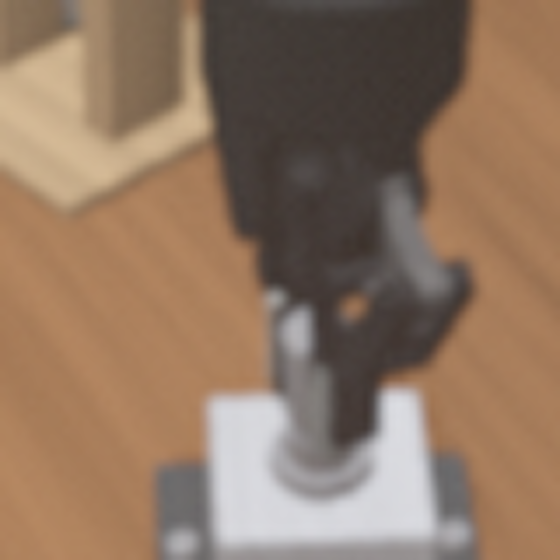

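```bash
python3 -m pendant '[[0.5,0,-0.5,0],[0.5,0,-0.5,0],[0,0,0,0]]';python3 -m pendant '[[0,0,0,0],[0,0,0,0],[0,0,0,0],[0,0,0,0],[0,0,0,0]]' 0.2; python3 -m pendant '[[-20,0,0,0],[-40,0,0,0],[-40,0,0,0],[-20,0,-10,0],[0,0,0,0],[0,0,0,0]]' 0.5;python3 - <<'E'
from h import *
import pickle
go([0.5225,0.0197,0.061],-1)
w=grab_frame("wrist"); save(w,"w12.png")
f=grab_frame("side"); save(f,"s12.png",280,220,80,80,7)
s=grab_frame("scene"); save(s,"c12.png",260,210,80,80,7)
pickle.dump((w,f,s),open("f12.pkl","wb"))
E
```

```text
clock: 12.75
position: [0.5239, 0.0199, 0.0603]
tool_rot: [0.769, 1.57, 0.751]
force: [-4.8, 0.8, 19.6]
grip_width: 0.0209
clock: 13.38
position: [0.5237, 0.0198, 0.0594]
tool_rot: [-2.519, 1.571, -2.538]
force: [1.6, -0.5, -0.0]
grip_width: 0.0512
clock: 14.12
position: [0.5137, 0.0201, 0.1789]
tool_rot: [-2.942, 1.57, -2.96]
force: [0.1, -0.2, -0.2]
grip_width: 0.064
clock 14.12 tcp [0.5137 0.0201 0.1789] F [ 0.0977 -0.2277 -0.2116] w 0.0640
tool y [ 0.018   0.9998 -0.0001] z [ 0.9998 -0.018  -0.0004] x [-0.0004 -0.0001 -1.    ]
shift mm [117.9  -0.2   8.9]
turn -0.03
turn 179.97
```

View pics/w12.png

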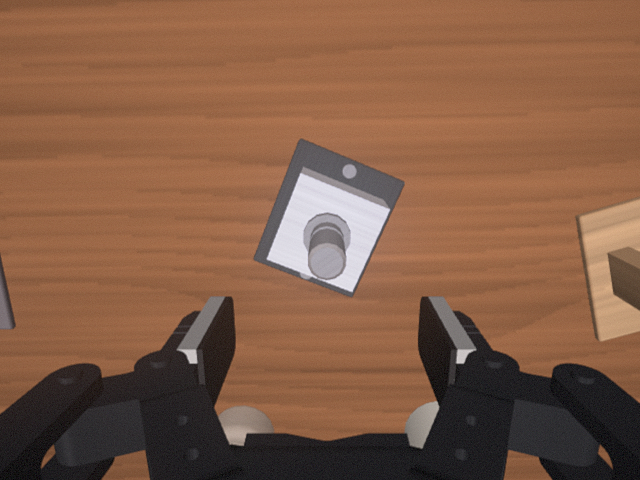

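View pics/s12.png

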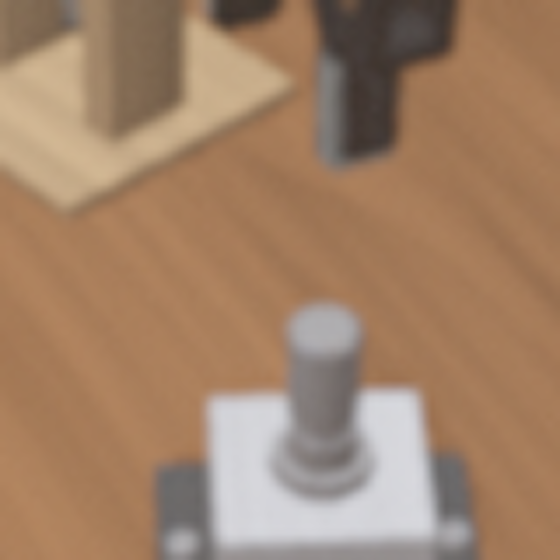

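View pics/c12.png

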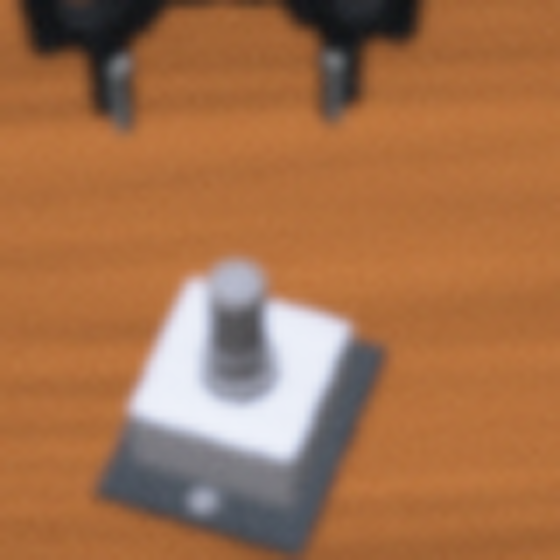

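```bash
python3 - <<'E'
from h import *
import pickle
w,f,s=pickle.load(open("f12.pkl","rb"))
save(w,"w12c.png",250,180,160,120,5)
print(tri([(s,294,250.4),(f,326.1,267.1)])); print(tri([(s,294,250.4),(f,326.1,267.1),(w,326.5,261)]))
for c,p in ((w,(326.5,261)),(s,(294,250.4)),(f,(326.1,267.1))): print(onz(c,*p,.096))
E
```

```text
(array([0.5241, 0.0222, 0.0926]), [array([-0.2,  0.2]), array([-0.3, -0.2])])
(array([0.5237, 0.0209, 0.0929]), [array([-0.7,  0. ]), array([-0.2,  0.1]), array([3.1, 0.7])])
[0.5222 0.0192 0.096 ]
[0.526  0.0226 0.096 ]
[0.5225 0.0179 0.096 ]
```

View pics/w12c.png

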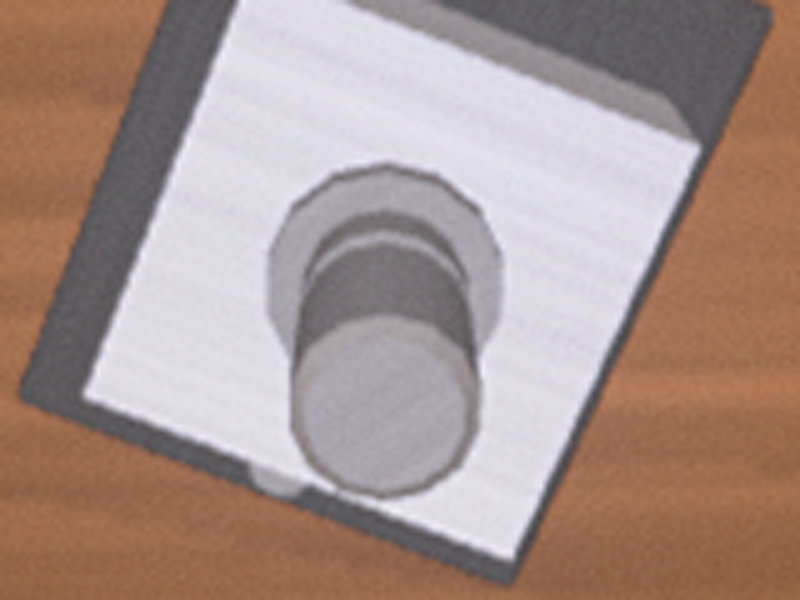

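```bash
python3 -m pendant '[[-50,20,10,0],[-50,50,10,0],[-16,60,10,0],[0,60,7,0],[0,45,0,0],[0,20,0,-8.5],[0,0,0,-8.5],[0,0,0,0],[0,0,0,0]]' 0.6;python3 - <<'E'
from h import *
import pickle
go([0.5594,0.277,0.151],16)
w=grab_frame("wrist"); save(w,"w13.png"); pickle.dump(w,open("w13.pkl","wb"))
E
```

```text
clock: 15.4
position: [0.554, 0.2672, 0.2887]
tool_rot: [-2.784, 1.57, -2.509]
force: [0.8, -0.4, 0.1]
grip_width: 0.0683
clock 15.40 tcp [0.554  0.2672 0.2887] F [ 0.8252 -0.4121  0.1497] w 0.0683
tool y [-0.2709  0.9626 -0.0002] z [ 0.9626  0.2709 -0.0005] x [-0.0004 -0.0003 -1.    ]
shift mm [137.7   8.    7.9]
turn -0.28
turn 179.72
```

View pics/w13.png

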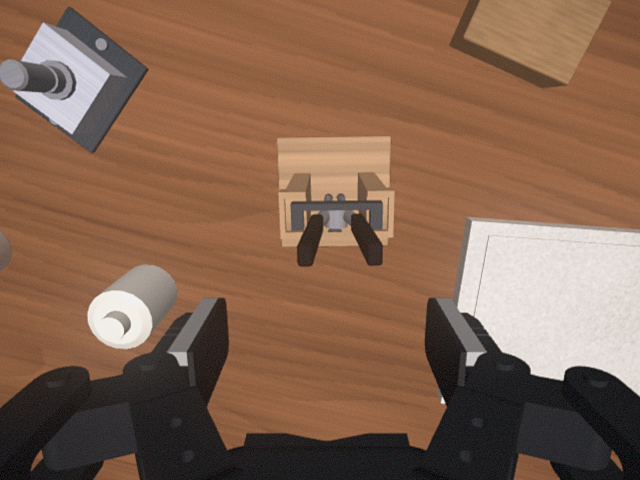

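```bash
python3 - <<'E'
from h import *
import pickle
w=pickle.load(open("w13.pkl","rb"))
save(w,"w13c.png",265,125,140,150,4)
E
```

```text
(no output)
```

View pics/w13c.png

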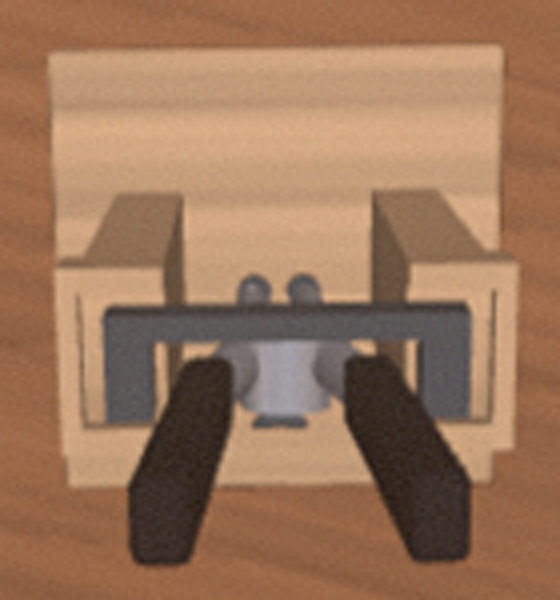

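```bash
python3 - <<'E'
from h import *
import pickle
w=pickle.load(open("w13.pkl","rb"))
P=lambda x,y,z:onz(w,265+x/4,125+y/4,z)
a,b=P(162,523,.202),P(440,520,.202); print(a,b,(a+b)/2,"yaw",np.degrees(np.arctan2(-(b-a)[0],(b-a)[1])),np.linalg.norm(b-a))
a,b=P(105,308,.12),P(472,303,.12); print("bar",a,b,(a+b)/2,"yaw",np.degrees(np.arctan2(-(b-a)[0],(b-a)[1])),np.linalg.norm(b-a))
for z,p in ((.006,(48,55)),(.006,(503,46)),(.114,(57,262)),(.114,(518,258)),(.114,(62,452)),(.114,(514,447))): print(P(*p,z))
a,b=P(48,55,.006),P(503,46,.006);print("plate yaw",np.degrees(np.arctan2(-(b-a)[0],(b-a)[1])),np.linalg.norm(b-a),(a+b)/2)
E
```

```text
[0.5637 0.2572 0.202 ] [0.5527 0.2945 0.202 ] [0.5582 0.2758 0.202 ] yaw 16.41101306959791 0.03882980252812109
bar [0.5539 0.2398 0.12  ] [0.5348 0.3042 0.12  ] [0.5444 0.272  0.12  ] yaw 16.54951816098948 0.06716856749335011
[0.5223 0.2083 0.006 ]
[0.4906 0.3129 0.006 ]
[0.5493 0.2289 0.114 ]
[0.5254 0.3109 0.114 ]
[0.5846 0.2388 0.114 ]
[0.5602 0.3216 0.114 ]
plate yaw 16.858477175537107 0.10929354316964829 [0.5065 0.2606 0.006 ]
```

```bash
python3 -m pendant '[[10,7.2,6.7,-0.8],[30,0,0,0],[30,0,0,0],[0,0,0,0],[0,0,0,0]]' 0.9;python3 - <<'E'
from h import *
import pickle
go([0.5585,0.276,0.151],16.5)
w=grab_frame("wrist"); save(w,"w14.png"); pickle.dump(w,open("w14.pkl","wb"))
E
```

```text
clock: 16.08
position: [0.5588, 0.2769, 0.2199]
tool_rot: [0.241, 1.57, 0.533]
force: [0.3, 0.0, 0.8]
grip_width: 0.081
clock 16.07 tcp [0.5588 0.2769 0.2199] F [0.2661 0.0213 0.8308] w 0.0810
tool y [-0.2882  0.9576  0.0002] z [0.9576 0.2882 0.0008] x [ 0.0007  0.0004 -1.    ]
shift mm [68.9 -0.8 -0.6]
turn 0.25
turn -179.75
```

View pics/w14.png

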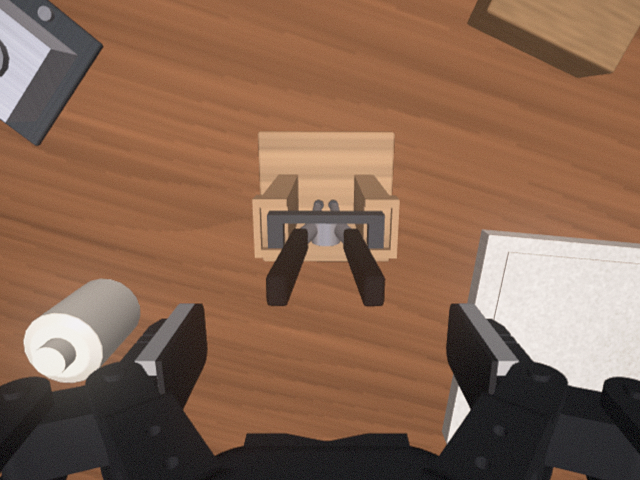

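```bash
python3 - <<'E'
from h import *
import pickle
w=pickle.load(open("w14.pkl","rb")); print(onz(w,325.5,291,.202))
E
python3 -m pendant '[[20,-0.6,0,0],[30,0,0,0],[15,0,0,0],[4,0,0,0],[0,0,0,0],[0,0,0,0]]';python3 - <<'E'
from h import *
import pickle
go([0.5585,0.276,0.151],16.5)
w=grab_frame("wrist"); save(w,"w15.png"); pickle.dump(w,open("w15.pkl","wb"))
E
```

```text
[0.5577 0.2756 0.202 ]
clock: 16.88
position: [0.559, 0.2761, 0.151]
tool_rot: [0.206, 1.569, 0.499]
force: [0.4, 0.8, -0.7]
grip_width: 0.0811
clock 16.88 tcp [0.559  0.2761 0.151 ] F [ 0.404   0.7551 -0.6667] w 0.0811
tool y [-0.2883  0.9576  0.0003] z [0.9576 0.2883 0.0013] x [ 0.0012  0.0006 -1.    ]
shift mm [ 0.   0.1 -0.5]
turn 0.25
turn -179.75
```

View pics/w15.png

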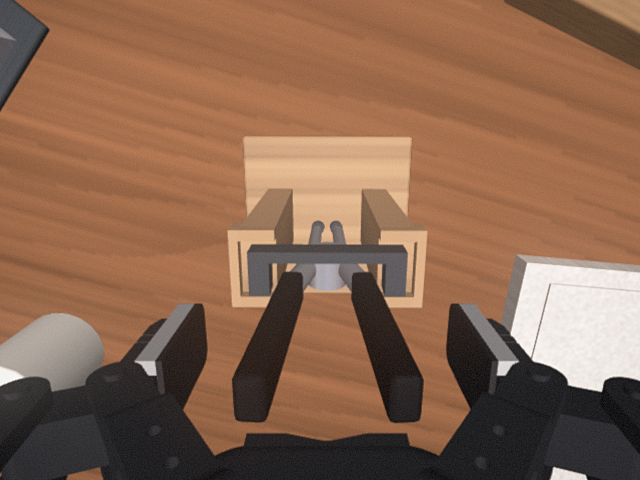

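```bash
python3 -m pendant '[[0,0,0,0],[0,0,0,0],[0,0,0,0],[0,0,0,0],[0,0,0,0],[0,0,0,0],[0,0,0,0],[0,0,0,0]]' -1 70;python3 - <<'E'
from h import *
import pickle
go([0.5585,0.276,0.151],16.5)
w=grab_frame("wrist"); save(w,"w16.png"); pickle.dump(w,open("w16.pkl","wb"))
w=grab_frame("scene"); save(w,"c16.png",340,190,100,110,5)
E
```

```text
clock: 17.92
position: [0.559, 0.2763, 0.1515]
tool_rot: [0.393, 1.569, 0.685]
force: [-4.3, -1.1, 19.6]
grip_width: 0.0291
clock 17.93 tcp [0.559  0.2763 0.1515] F [-4.3269 -1.0901 19.5501] w 0.0291
tool y [-0.2882  0.9576  0.0007] z [0.9576 0.2882 0.0017] x [ 0.0014  0.0012 -1.    ]
shift mm [ 0.5 -0.2 -0.6]
turn 0.25
turn -179.75
```

View pics/w16.png

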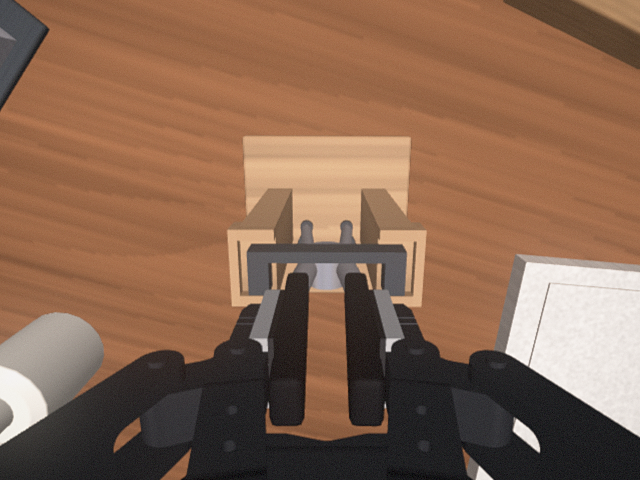

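View pics/c16.png

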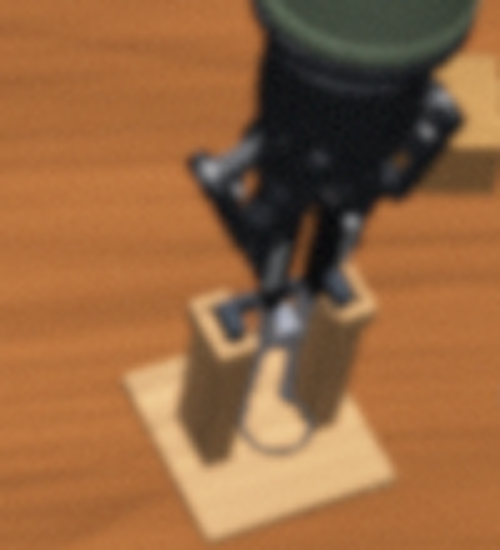

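```bash
python3 -m pendant '[[-5,0,0,0],[-10,0,0,0],[-15,0,0,0],[-20,0,0,0],[-25,0,0,0],[-20,0,0,0],[-10,0,0,0],[0,0,0,0],[0,0,0,0],[0,0,0,0]]';python3 - <<'E'
from h import *
import pickle
go([0.5585,0.276,0.151],16.5)
w=grab_frame("wrist"); save(w,"w17.png"); s=grab_frame("scene"); save(s,"c17.png",340,140,120,130,4.5)
d=grab_frame("side"); save(d,"s17.png",220,80,140,170,3.5)
pickle.dump((w,s,d),open("f17.pkl","wb"))
E
```

```text
clock: 19.27
position: [0.5583, 0.2757, 0.2544]
tool_rot: [-2.87, 1.57, -2.577]
force: [-1.3, 0.1, -2.0]
grip_width: 0.0284
clock 19.27 tcp [0.5583 0.2757 0.2544] F [-1.3435  0.1217 -2.032 ] w 0.0284
tool y [-0.2883  0.9575 -0.0003] z [ 0.9575  0.2883 -0.0011] x [-0.001  -0.0006 -1.    ]
shift mm [103.4   0.2   0.4]
turn 0.26
turn -179.74
```

View pics/w17.png

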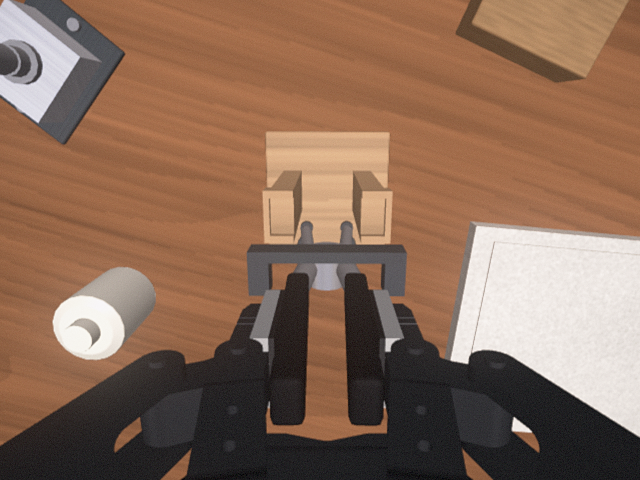

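View pics/c17.png

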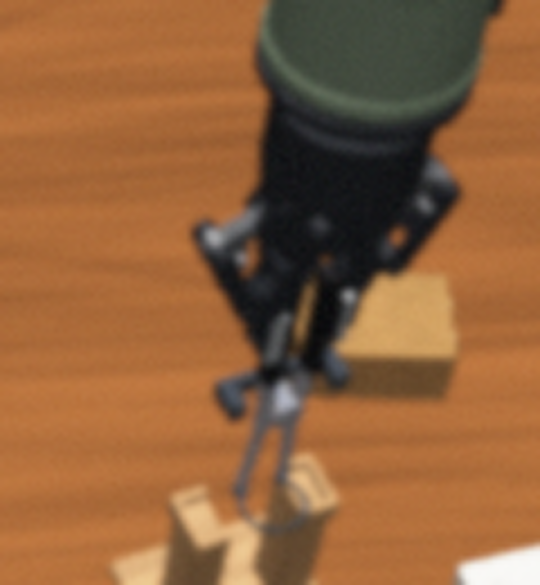

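View pics/s17.png

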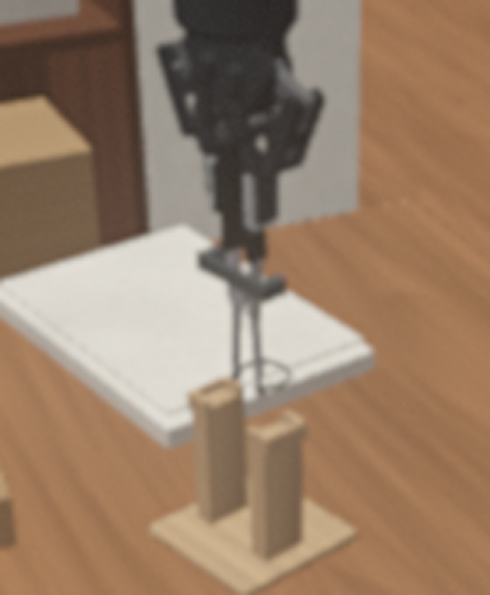

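```bash
python3 -m pendant '[[-8,-5,-3,0],[0,-15,-8,0],[0,-30,-16,0],[0,-40,-21,0],[0,-45,-23,0],[0,-40,-21,0],[0,-30,-16,0],[0,-20,-10,0],[0,-9.8,-4.9,0],[0,0,0,0],[0,0,0,0],[0,0,0,0]]';python3 - <<'E'
from h import *
import pickle
go([0.5083,0.0154,0.2364],16.5)
w=grab_frame("wrist"); save(w,"w18.png"); s=grab_frame("scene"); save(s,"c18.png",240,150,110,130,4.5)
d=grab_frame("side"); save(d,"s18.png",280,190,90,120,5)
pickle.dump((w,s,d),open("f18.pkl","wb"))
E
```

```text
clock: 20.92
position: [0.5086, 0.0164, 0.263]
tool_rot: [1.956, 1.571, 2.249]
force: [0.4, 1.0, -2.6]
grip_width: 0.0286
clock 20.93 tcp [0.5086 0.0164 0.263 ] F [ 0.3639  1.0274 -2.6257] w 0.0286
tool y [-0.2894  0.9572  0.0002] z [ 0.9572  0.2894 -0.0001] x [-0.0001  0.0001 -1.    ]
shift mm [26.6 -0.9 -0.6]
turn 0.32
turn -179.68
```

View pics/w18.png

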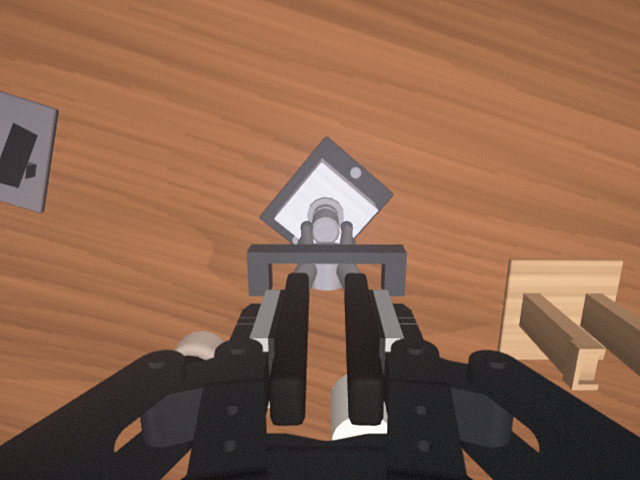

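View pics/c18.png

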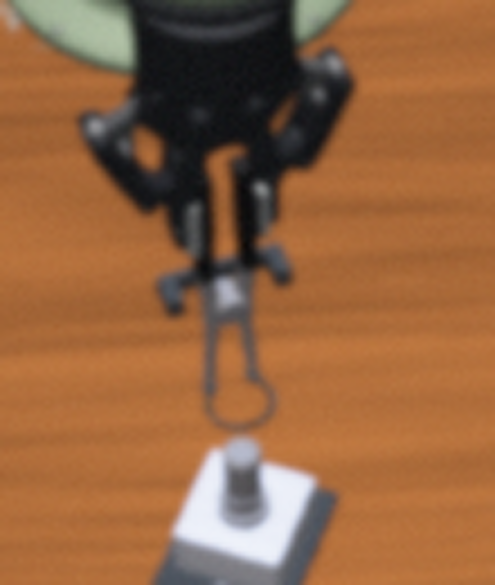

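View pics/s18.png

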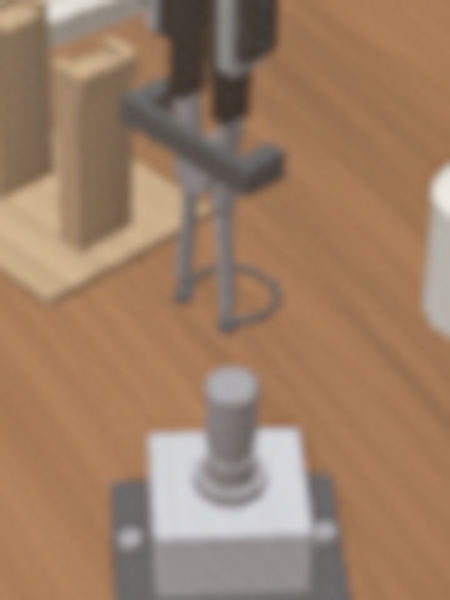

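```bash
python3 - <<'E'
from h import *
import pickle
w,s,d=pickle.load(open("f18.pkl","rb"))
for n,c,p,z in (("ringS",s,(293.3,239.3),.1416),("ringD",d,(327.2,248.8),.1416),("headS",s,(293.8,250),.096),("headD",d,(326.4,266.4),.096)): print(n,onz(c,*p,z))
print(tri([(s,293.3,239.3),(d,327.2,248.8)]),tri([(s,293.8,250),(d,326.4,266.4)]))
g=lambda f,x,y,w_,h,n:cv2.imwrite("pics/"+n,cv2.resize(f["img"][y:y+h,x:x+w_,::-1],None,fx=12,fy=12,interpolation=cv2.INTER_LANCZOS4))
g(s,275,225,40,40,"c18z.png");g(d,305,230,45,45,"s18z.png")
E
```

```text
ringS [0.5249 0.0221 0.1416]
ringD [0.5248 0.0195 0.1416]
headS [0.5247 0.0222 0.096 ]
headD [0.524  0.0196 0.096 ]
(array([0.525 , 0.0215, 0.1408]), [array([-0.2,  0.3]), array([-0.4, -0.3])]) (array([0.5245, 0.0217, 0.0948]), [array([-0.2,  0.2]), array([-0.3, -0.2])])
```

View pics/c18z.png

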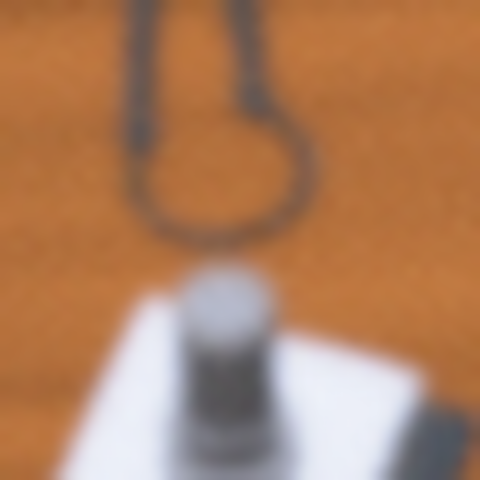

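View pics/s18z.png

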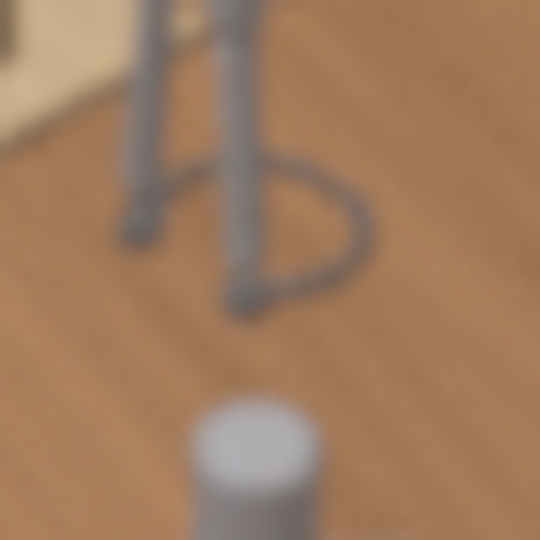

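```bash
cat >> h.py <<'E'
from scipy.optimize import least_squares
def circ(f,pts,x0,y0,s,z,r):
    P=np.array([onz(f,x0+x/s,y0+y/s,z)[:2] for x,y in pts])
    q=least_squares(lambda c:np.linalg.norm(P-c,axis=1)-r,P.mean(0)); q2=least_squares(lambda c:np.linalg.norm(P-c[:2],axis=1)-c[2],[*P.mean(0),r])
    return q.x,np.round(q.fun*1000,1),q2.x
E
python3 - <<'E'
from h import *
import pickle
w,s,d=pickle.load(open("f18.pkl","rb"))
print(*circ(s,[(140,190),(155,215),(190,238),(225,240),(270,225),(298,195),(303,165),(290,130),(272,112)],275,225,12,.1416,.0161))
print(*circ(d,[(175,190),(205,168),(260,160),(310,172),(345,195),(360,230),(345,265),(310,285),(275,293)],305,230,12,.1416,.0161))
print(onz(s,275+228/12,225+305/12,.096),onz(d,305+257/12,230+447/12,.096))
E
```

```text
[0.5254 0.0229] [1.3 1.1 1.4 0.6 0.1 0.1 0.2 1.4 2.4] [0.5244 0.0222 0.0175]
[0.5243 0.02  ] [ 1.1  1.9  1.5  0.4 -0.   0.1  1.   1.5  2.1] [0.5232 0.02   0.0175]
[0.526  0.0226 0.096 ] [0.5228 0.0172 0.096 ]
```

```bash
python3 -m pendant '[[8,-0.9,-0.6,0],[12,0,0,0],[6,0,0,0],[3,0,0,0],[0,0,0,0],[0,0,0,0]]';python3 - <<'E'
from h import *
import pickle
go([0.5083,0.0154,0.2364],16.5)
w,s,d=[grab_frame(n) for n in("wrist","scene","side")]
pickle.dump((w,s,d),open("f19.pkl","wb"))
g=lambda f,x,y,w_,h,n:cv2.imwrite("pics/"+n,cv2.resize(f["img"][y:y+h,x:x+w_,::-1],None,fx=12,fy=12,interpolation=cv2.INTER_LANCZOS4))
g(s,275,230,40,45,"c19z.png");g(d,300,240,50,45,"s19z.png")
E
```

```text
clock: 21.82
position: [0.5084, 0.0146, 0.2343]
tool_rot: [-0.224, 1.57, 0.069]
force: [-0.2, -0.3, -2.3]
grip_width: 0.0287
clock 21.82 tcp [0.5084 0.0146 0.2343] F [-0.1569 -0.3433 -2.2736] w 0.0287
tool y [-0.2884  0.9575 -0.0001] z [0.9575 0.2884 0.0004] x [ 0.0004  0.     -1.    ]
shift mm [-2.1  0.8  0.2]
turn 0.26
turn -179.74
```

View pics/c19z.png

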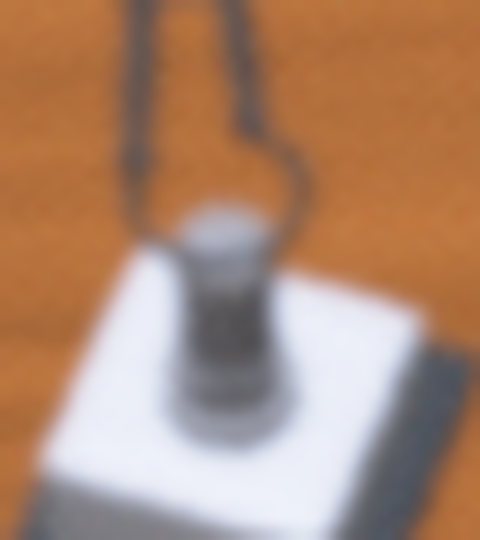

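View pics/s19z.png

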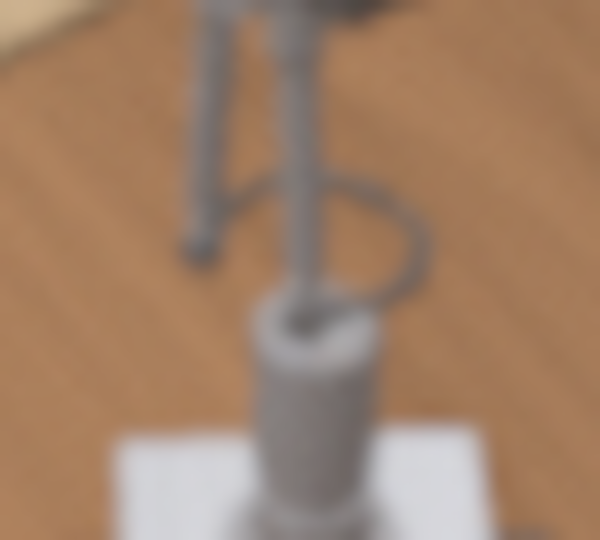

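```bash
cat >> h.py <<'E'
def ext(f,c,z,r):
    t=np.linspace(0,2*np.pi,73); P=np.array([proj(f,[c[0]+r*np.cos(a),c[1]+r*np.sin(a),z]) for a in t]); return P.min(0),P.max(0)
E
python3 - <<'E'
from h import *
import pickle
w,s,d=pickle.load(open("f19.pkl","rb"))
zr=.133+.2343-.2544
b=.5-.5/12
for n,f,x0,y0,hd in (("S",s,275,230,(227,238)),("D",d,300,240,(318,325))):
    A=onz(f,x0+hd[0]/12-b,y0+hd[1]/12-b,.096); print(n,A,"zr",zr)
    for rr,z in ((.01625,zr),(.011,.096)):
        lo,hi=ext(f,A,z,rr); print(rr,"lo",(lo+b-[x0,y0])*12,"hi",(hi+b-[x0,y0])*12)
    print("per mm dx",(np.array(proj(f,A+[.001,0,0]))-proj(f,A))*12,"dy",(np.array(proj(f,A+[0,.001,0]))-proj(f,A))*12)
E
```

```text
S [0.5227 0.0214 0.096 ] zr 0.1129
0.01625 lo [146.9016 128.3271] hi [302.9045 254.7018]
0.011 lo [174.7745 195.671 ] hi [279.2164 280.7679]
per mm dx [0.2337 3.8615] dy [ 4.7448 -0.2633]
D [0.523  0.0193 0.096 ] zr 0.1129
0.01625 lo [223.5753 187.9348] hi [416.1684 310.758 ]
0.011 lo [253.519  283.5587] hi [382.4617 367.2178]
per mm dx [ 5.2023 -1.6762] dy [-2.7006 -3.411 ]
```

```bash
python3 - <<'E'
from h import *
import pickle
w,s,d=pickle.load(open("f19.pkl","rb"))
w2,s2,d2=pickle.load(open("f18.pkl","rb"))
def sat(f,x,y,w_,h,k):
    im=f["img"][y:y+h,x:x+w_].astype(float); v=im.max(2)-im.min(2)
    v=cv2.resize(v,None,fx=k,fy=k,interpolation=cv2.INTER_CUBIC); return np.clip(v*2,0,255).astype(np.uint8)
a=[sat(s2,275,225,40,35,10),sat(d2,305,235,40,35,10)]
b=[sat(s,275,230,40,35,10),sat(d,305,240,40,35,10)]
cv2.imwrite("pics/sat.png",np.vstack([np.hstack(a)[:300],np.hstack(b)[:300]]))
E
```

```text
(no output)
```

View pics/sat.png

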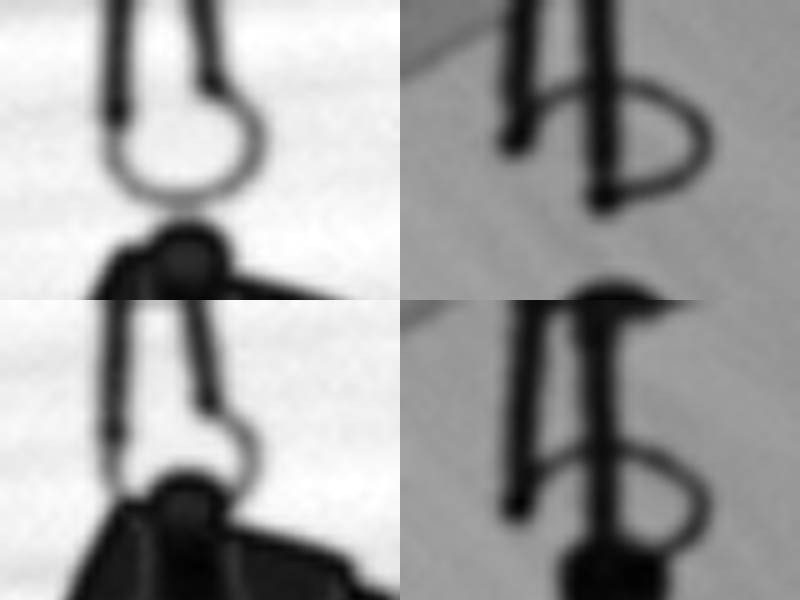

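```bash
python3 -m pendant '[[0,1,0.3,0],[4,0,0,0],[6,0,0,0],[6,0,0,0],[4,0,0,0],[0,0,0,0],[0,0,0,0]]';python3 - <<'E'
from h import *
import pickle
go([0.5084,0.0157,0.1815],16.75)
w,s,d=[grab_frame(n) for n in("wrist","scene","side")]
pickle.dump((w,s,d),open("f20.pkl","wb"))
g=lambda f,x,y,w_,h:cv2.resize(f["img"][y:y+h,x:x+w_,::-1],None,fx=10,fy=10,interpolation=cv2.INTER_CUBIC)
cv2.imwrite("pics/z20.png",np.hstack([g(s,275,235,40,50),g(d,305,250,40,50)]))
E
```

```text
clock: 22.85
position: [0.5083, 0.0156, 0.2142]
tool_rot: [-0.359, 1.571, -0.067]
force: [-0.5, 0.3, -1.0]
grip_width: 0.029
clock 22.85 tcp [0.5083 0.0156 0.2142] F [-0.5092  0.259  -1.0029] w 0.0290
tool y [-0.2883  0.9575 -0.    ] z [0.9575 0.2883 0.0001] x [ 0.0001 -0.     -1.    ]
shift mm [32.7  0.1  0.1]
turn 0.01
turn -179.99
```

View pics/z20.png

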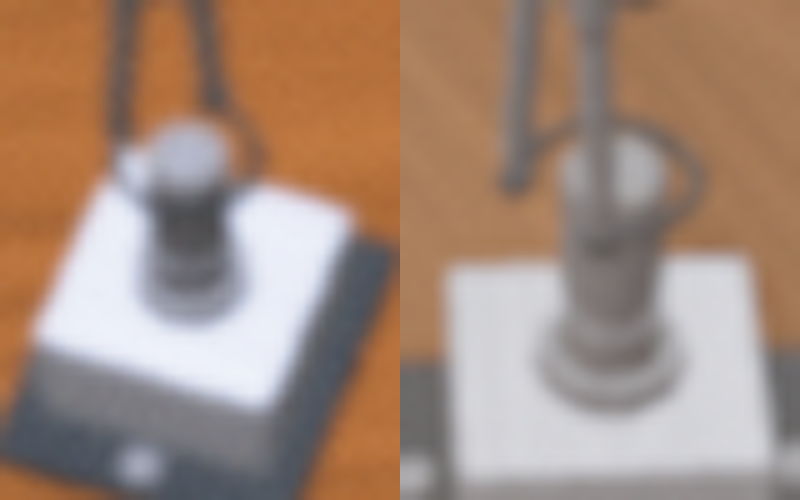

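```bash
python3 - <<'E'
from h import *
import pickle
w,s,d=pickle.load(open("f20.pkl","rb"))
save(w,"w20.png",255,150,140,110,5.5)
for i in range(3): print(bot.observe()["force"])
E
```

```text
[ 0.2534 -0.1869 -1.5595]
[ 0.2534 -0.1869 -1.5595]
[ 0.2534 -0.1869 -1.5595]
```

View pics/w20.png

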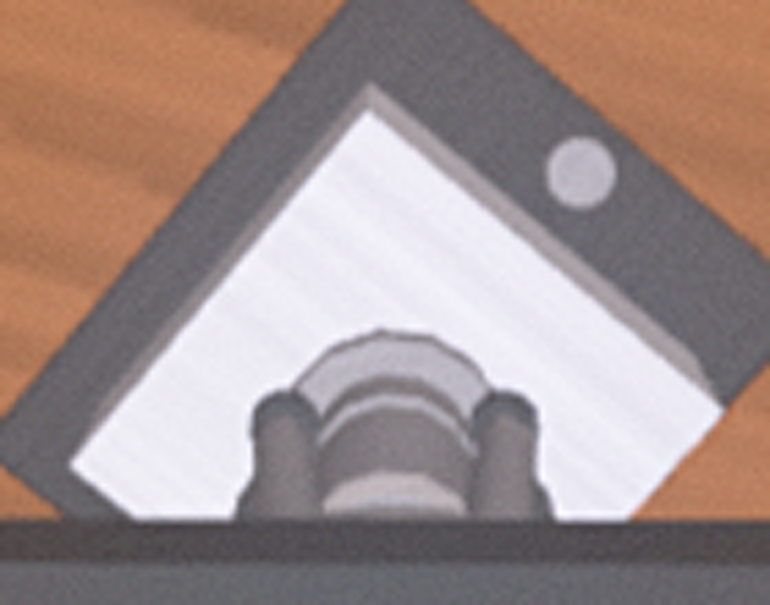

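```bash
python3 - <<'E'
from h import *
import pickle
w,s,d=pickle.load(open("f20.pkl","rb"))
a=np.radians(16.75); ez=np.array([np.cos(a),np.sin(a)]); ey=np.array([-np.sin(a),np.cos(a)]); T=np.array([.5083,.0156])
A=np.array([.5226,.0197]); print("A rel tcp (z,y)",(A-T)@ez*1e3,(A-T)@ey*1e3)
P=lambda x,y,z:(lambda X:((X[:2]-T)@ez*1e3,(X[:2]-T)@ey*1e3))(onz(w,255+x/5.5-.4,150+y/5.5-.4,z))
for z in (.091,.093,.095): print("tips",z,P(282,402,z),P(507,402,z))
print("head back edge",P(396,470,.096),"chamfer?",P(396,470,.0945))
print("collar back edge",P(388,330,.046),"L/R",P(297,395,.046),P(492,392,.046))
E
```

```text
A rel tcp (z,y) 14.874875158858593 -0.19516405501773282
tips 0.091 (np.float64(-3.2148853010799394), np.float64(-13.567829254627382)) (np.float64(-3.233100675832084), np.float64(12.357877924385438))
tips 0.093 (np.float64(-3.717581013604643), np.float64(-13.47030150434139)) (np.float64(-3.7356594152458813), np.float64(12.260453618396982))
tips 0.095 (np.float64(-4.220276726129241), np.float64(-13.372773754055428)) (np.float64(-4.2382181546597835), np.float64(12.163029312408558))
head back edge (np.float64(3.507009396184506), np.float64(-0.4284176816369009)) chamfer? (np.float64(3.9298906556736353), np.float64(-0.42744239908594267))
collar back edge (np.float64(-1.8266440317026411), np.float64(-1.4807176569737346)) L/R (np.float64(7.123216730672927), np.float64(-13.73110065243256)) (np.float64(6.68911147179105), np.float64(12.512732205944866))
```

```bash
python3 -m pendant '[[4,0.3,0.7,0],[6,0,0,0],[6,0,0,0],[4,0,0,0],[0,0,0,0]]'; python3 -m pendant '[[4,0,0,0],[4,0,0,0],[3,0,0,0],[1.5,0,0,0],[0,0,0,0],[0,0,0,0],[0,0,0,0]]';python3 - <<'E'
from h import *
import pickle
go([0.5084,0.0157,0.1815],16.75)
w,s,d=[grab_frame(n) for n in("wrist","scene","side")]
pickle.dump((w,s,d),open("f21.pkl","wb"))
g=lambda f,x,y,w_,h:cv2.resize(f["img"][y:y+h,x:x+w_,::-1],None,fx=10,fy=10,interpolation=cv2.INTER_CUBIC)
cv2.imwrite("pics/z21.png",np.hstack([g(s,275,235,40,50),g(d,305,250,40,50)]))
save(w,"w21.png",255,150,140,110,5.5)
E
```

```text
clock: 23.62
position: [0.5087, 0.0161, 0.1937]
tool_rot: [3.08, 1.57, -2.91]
force: [0.6, -0.2, -1.9]
grip_width: 0.0285
clock: 24.5
position: [0.5089, 0.0161, 0.1817]
tool_rot: [-0.181, 1.571, 0.112]
force: [-0.3, -0.2, -1.7]
grip_width: 0.0287
clock 24.50 tcp [0.5089 0.0161 0.1817] F [-0.2916 -0.1644 -1.6852] w 0.0287
tool y [-0.2883  0.9575 -0.    ] z [0.9575 0.2883 0.0001] x [ 0.0002  0.     -1.    ]
shift mm [ 0.2 -0.3 -0.6]
turn 0.01
turn -179.99
```

View pics/z21.png

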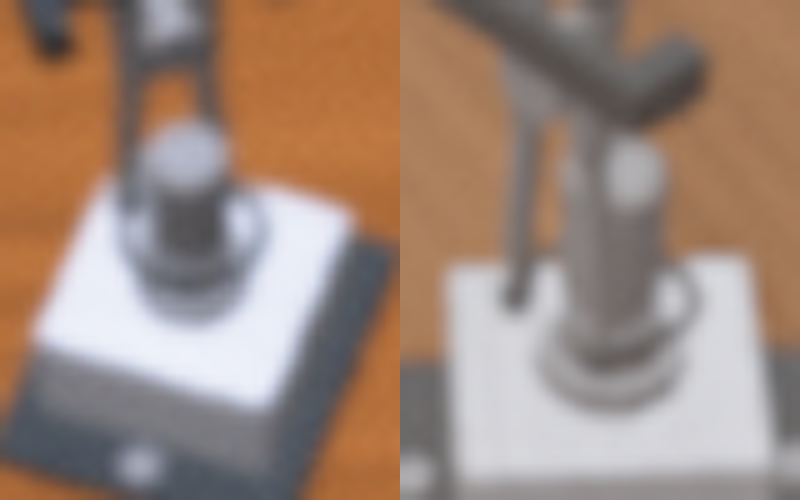

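View pics/w21.png

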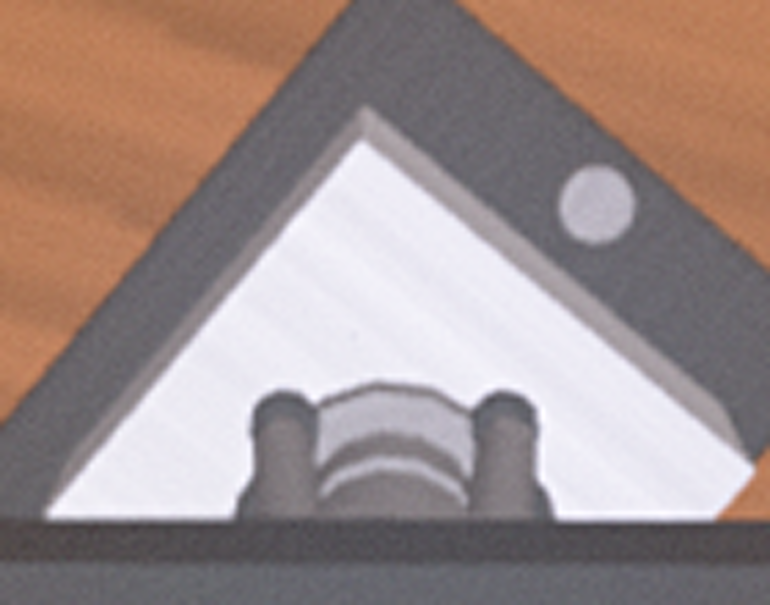

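```bash
python3 - <<'E'
from h import *
import pickle
w,s,d=pickle.load(open("f21.pkl","rb"))
b=.45
for n,f,x0,y0,hd in (("S",s,275,235,(189,154)),("D",d,305,250,(215,175))):
    A=onz(f,x0+hd[0]/10-b,y0+hd[1]/10-b,.096); print(n,A)
    for nm,rr,z in (("ring",.01625,.06),("ringout",.018,.06),("head",.011,.096),("groove",.011,.060),("collar",.016,.046)):
        lo,hi=ext(f,A,z,rr); print(nm,"lo",(lo+b-[x0,y0])*10,"hi",(hi+b-[x0,y0])*10)
im=[]
for f,x,y in ((s,280,245),(d,312,262)):
    v=f["img"][y:y+30,x:x+30,::-1]; im.append(cv2.resize(cv2.convertScaleAbs(v,alpha=1.3,beta=-40),None,fx=13,fy=13,interpolation=cv2.INTER_CUBIC))
cv2.imwrite("pics/z21b.png",np.hstack(im))
E
```

```text
S [0.5245 0.0213 0.096 ]
ring lo [129.6744 183.0498] hi [255.4461 286.8093]
ringout lo [122.895  177.5498] hi [262.2162 292.4849]
head lo [145.4424 118.667 ] hi [232.5501 189.6997]
groove lo [150.0024 199.6025] hi [235.1347 269.8376]
collar lo [132.5312 214.4016] hi [255.2837 316.1133]
D [0.5224 0.0181 0.096 ]
ring lo [134.042  254.8655] hi [289.4232 359.3098]
ringout lo [125.6666 249.3983] hi [297.792  365.0952]
head lo [161.2049 140.3877] hi [268.779  210.2616]
groove lo [159.1602 271.361 ] hi [264.3213 342.0549]
collar lo [134.6746 304.9576] hi [286.3407 408.2026]
```

View pics/z21b.png

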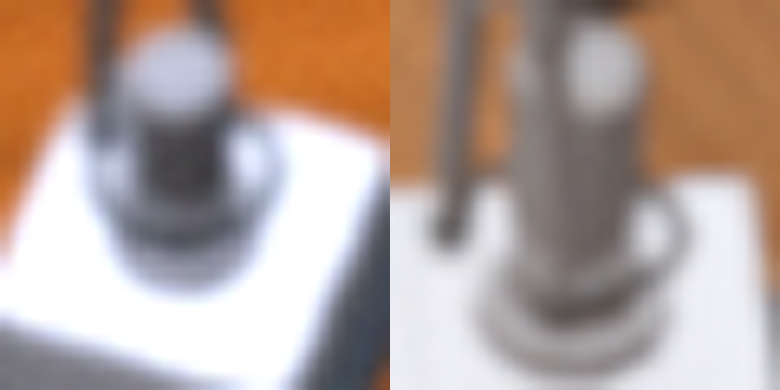

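```bash
python3 -m pendant '[[0,0,0,0],[0,0,0,0],[0,0,0,0],[0,0,0,0]]'; python3 - <<'E'
from h import *
from workcell import job_done
go([0.5087,0.016,0.1815],16.75)
print(bot.observe()["moment"]); print(job_done())
E
```

```text
clock: 25.15
position: [0.5089, 0.0161, 0.1816]
tool_rot: [-0.877, 1.571, -0.585]
force: [-0.8, 0.7, -2.7]
grip_width: 0.0285
clock 25.15 tcp [0.5089 0.0161 0.1816] F [-0.7896  0.7178 -2.7322] w 0.0285
tool y [-0.2883  0.9575 -0.0001] z [0.9575 0.2883 0.0001] x [ 0.0001 -0.     -1.    ]
shift mm [ 0.1 -0.  -0.2]
turn 0.01
turn -179.99
[ 0.0234 -0.0741  0.0294]
the job is handed in; nothing more can be done
None
```

The job is handed in at 25.2 s of the 72 s limit, and it reported no verdict. The axle is in the socket, and the pliers are holding the spread ring around its groove.

**Axle:** I pulled it out of the rest along its lean and stood it upright by pivoting it in the mouth of the bore. I then pressed it down until the tool read about 20 N and let go. The pictures afterwards show it upright, with its collar on the block's face.

**Pliers:** I gripped them by the handles at 70 N, which spread the ring. I lifted them straight out of the stand and lowered the ring over the axle to about z = 0.060 m, the groove height.

**Last checks:**
- **Load:** the force on the tool is only the weight of the pliers, 2–3 N, so nothing suggests the ring is touching the axle.
- **Centring:** the wrist picture has the tips centred on the shaft within about 0.3 mm. The scene and side pictures show white gaps between ring and shaft.
- **Slip:** the pliers have not shifted in the grip since they were lifted.

**Less certain:**
- **Disagreement while lowering:** the scene and side views differed from the wrist view on centring by about 1 mm. I made a small correction between them. Fore-and-aft centring and ring height are good only to about 1–2 mm.
- **Ring and opening:** the ring measured a little wider than stated (17–18 mm to the middle of the wire, not 16 mm). The gripper reads 28.5 mm across the handles, not 34 mm, and I did not resolve either difference.
- **Levelness:** I judged it only from the pliers' unchanged pose in the grip.

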